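# Pack the cartridge kit tray in two layers

### The arm

A 6-joint arm with a two-finger parallel gripper is mounted at the origin on the work surface. World frame = base frame: x ahead of the robot, y to its left, z up, the work surface at z = 0. Lengths are in m, angles in rad, forces in N, time in s.
With the tool pointing down it reaches from about 0.3 to 0.875 m from the base axis. Payload 6.4 kg.
Tool frame: the origin (TCP) lies at the centre of the arm's flange, where the gripper is bolted on; the fingertips stand 173 mm ahead of it and the grasp point (between the pads) lies 155 mm ahead of it; z points along the fingers, x is the direction in which the jaws open and shut, and the axes are right-handed (so a half turn about z gives the same grasp; the last joint's range is limited). The gripper opens to 85 mm and grips with 20 to 120 N. Pads are 22 mm wide; open, the fingers measure 114 mm over their backs; the gripper's body (76 mm by 85 mm) begins 54 mm behind the grasp point. The pads swing forward as they close: fully open they stand 13 mm farther back than shut.
Start: joints at [-1.391, 0.181, 1.607, -0, 1.354, -0.206], TCP at [0.216, -0.533, 0.405] pointing down, gripper open.
Joint ranges: [-2.99, 2.99], [-0.89, 2.07], [0.3, 2.58], [-1.14, 4.28], [0, 2.63], [-3.12, 3.12]. Speed limits (rad/s): [2.57, 2.57, 3.01, 3.14, 3.14, 3.14].

### API

Orientations are given as a unit quaternion [w, x, y, z].
In Python, from bench import ctrl gives the robot as it stands. The module is installed in compiled form; this text tells all that it offers.
- The arm moves only by the tool move_arm, never from a script. Its argument "moves" is a list of rows, each an object of numbers: "gripper": the opening in per cent of the stroke, from 0 (shut) to 100 (fully open); "x", "y", "z": the shift along the tool's x, y, z in cm; "roll": the turn about the tool's z in degrees. In form: [{"gripper": .., "x": .., "y": .., "z": .., "roll": ..}, ...]. A call has 1 to 5 rows; each row shifts and turns the commanded pose from where the row before left it, along the tool's axes as they then stand; what a row does not reach is not made up. A row lasts 1/8 s, in which the tool goes at most 62.5 mm and 10.7 degrees, less where a joint would pass 70% of its speed; a pose out of reach is approached as far as the arm can. A call is refused whole if a number of a shift passes 6.25 or a number of a turn 10.7, either way. A call with a gripper value outside its range is refused whole. The fingers move at their own pace and stop on an object; the grip force is fixed at half the most. Time passes only in rows, so rows that do not move let the fingers close. It gives the time, the measured TCP pose, the force and the opening at its end, in the units of the state.
- ctrl.get_obs(): the state, without advancing time (a new reading comes with each control period).
- ctrl.camera(name): name is "side" or "top" or "wrist"; returns a dict with "img" (384x512x3 uint8, red, green, blue), "fx", "fy", "cx", "cy" (pixels), "world_from_camera" (4x4, takes a point from camera to world coordinates); the wrist camera has in their place "tool_from_camera" (4x4, takes a point from camera to tool coordinates, whose origin is the TCP and whose axes are the tool frame's). Camera axes: x right, y up, looking along -z (the intrinsics and any distortion apply to the point x, -y, -z); pixel columns grow to the right and rows downward; lengths in m; the calibration is good to about 2 mm. The wrist camera is an equidistant fisheye: a pixel r from the principal point sees the ray r / f radians off the axis. A picture is of the moment at which its call begins: read the wrist's pose just before it. There is no depth.
- ctrl.hand_in(): hands the job in, once; it reports no verdict.
The state is a dict: "time_s": time; "q": joint angles; "dq": joint speeds; "joint_efforts": joint torques, N m; "eef_pos": TCP position; "eef_rot": TCP orientation; "wrist_force": force on the tool from outside, world axes, zero at the start; "torque": the same for the moment, N m; "opening": opening from 0.0 (shut) to 1.0 (fully open).
Only numpy, scipy, OpenCV 4.12 (cv2) and the standard library are available. Lean on these libraries where they do the work, as an engineer would, in place of code of your own. Each camera call takes 0.05 s, during which the arm holds its last target. There are 200 camera calls.

### The job

Pack the beech tray in layers: lay the clear tweezer case flat on the tray's floor first, then close that layer with the plywood divider from the rack, handle up and resting level on the tray's ledges, and last set the headshell down, not dropped and right way up, on the divider's black panel, lying lengthways along the panel. Keep the headshell upright throughout, and leave the saucer and the level disc where they are.

Things in the scene. Friction and masses are not known exactly. Their poses are not given: they have to be found in the camera images.
- tray: Open beech tray, fixed, 132 (x) x 198 (y) x 54 mm high; origin: centre of its underside, z up. Walls 8 mm (116 x 182 inside), floor 6 mm thick. Along both short inner walls runs a ledge 12 mm wide, its top 36 mm above the underside; free floor between them 116 x 158 mm. A fixed low bin outside the +x wall reaches to x = 110 mm. Yaw within 0.2 rad; tray and rack may swap sides.
- rack: Low wooden rack, fixed, base 70 (x) x 150 (y) x 6 mm; origin: centre of its underside. Two cheeks 14 mm thick, 30 mm high, leave a slot along y, 9.8 mm wide, floor 6 mm above the table, in which the divider stands at the start. The table beyond it (+x) is free for laying the divider down.
- divider_plate (a point): Centre of the plate of the loose plywood divider: 174 (x) x 108 (y) x 8 mm (z), 120 g; red handle on its +z face. Fits the tray with 4 mm to spare per side, its x along the tray's y, either way round. Starts on its long edge in the rack, +y up, handle facing away from the robot, top edge 114 mm above the table, leaning up to 5 degrees. Must be laid flat before the handle can be taken from above.
- divider_handle (a point): Centre of the divider's red handle, a bar 12 (x) x 40 (y) x 30 mm (z) in the middle of the plate, its top 38 mm above the plate's underside; 19 mm above the plate's centre along +z. Axes as the divider.
- black_bay (a point): Centre of the black panel inlaid in the divider's upper face, 44 (x) x 100 mm (y), 47 mm from the plate's centre along +x, on the upper surface. Axes as the divider. The other half of the divider is plain.
- case_center (a point): Centre (half-way up) of the loose tweezer case: clear plastic box with a blue bottom and steel tweezers inside, 50 (x) x 130 (y) x 20 mm (z), lying flat, about 80 g.
- headshell_center (a point): Centre (half-way up, 14 mm) of the loose black headshell with its cartridge: 80 mm long over the round collar that points along +x, 26 mm wide (y), 28 mm high (z). It stands on a grey stylus guard 48 x 22 x 18 mm under a black body 58 x 26 x 10 mm; about 45 g.
- saucer_center (a point): White porcelain saucer, 130 mm across, 18 mm high, loose; bystander. Point at its axis, half-way up.
- level_center (a point): Steel spirit level disc, 60 mm across, 16 mm high, loose; bystander. Point at its centre.
Things that resemble listed ones, but are neither listed nor needed, are in the scene too. Several things look just like the part that bears case_center: the one meant starts nearest to the robot's base.

How it is judged:
By the outcome, as a careful person would: the job done as asked, in the order asked, and still so for the second after the job is handed in, with the robot touching nothing.
It also fails if it takes over 72 s, if anything falls off the work surface, if the arm or the gripper's body presses on something with over 40 N, if the wrist force passes 120 N, or if a joint passes its speed limit or range.

## Working session

There is one attempt and no reset: what is moved stays moved. The work goes in short steps, Python scripts to look and compute and a tool call to move; the robot and the scene stay as the last step left them, time stands still between calls to the robot, and variables do not carry over. Pictures are saved under pics/ and viewed, about 8 in all and at most 12, crops included, and the job is handed in when it is done.

Besides the shell and the picture viewer there is one more tool, called after "Request:" as name(argument=value, ...) on one line, values as JSON. move_arm: Moves the arm, as the interface text tells. Its arguments: {"type":"object","properties":{"moves":{"type":"array","items":{"type":"object","properties":{"gripper":{"type":"number"},"x":{"type":"number"},"y":{"type":"number"},"z":{"type":"number"},"roll":{"type":"number"}}}}},"required":["moves"]}

```bash
mkdir -p pics; cat > h.py <<'E'
import numpy as np, cv2
from bench import ctrl
from scipy.spatial.transform import Rotation as R
def snap(n,f,crop=None,scale=1):
    c=ctrl.camera(n); im=c['img'][:,:,::-1].copy(); np.save(f'pics/{f}_raw.npy',im)
    if crop: im=im[crop[1]:crop[3],crop[0]:crop[2]]
    if scale!=1: im=cv2.resize(im,None,fx=scale,fy=scale,interpolation=cv2.INTER_CUBIC)
    cv2.imwrite(f'pics/{f}.png',im); return c
def pix2w(c,u,v,z):
    T=c['world_from_camera']; d=np.array([(u-c['cx'])/c['fx'],-(v-c['cy'])/c['fy'],-1.])
    d=T[:3,:3]@d; o=T[:3,3]; return o+d*(z-o[2])/d[2]
def w2pix(c,p):
    T=np.array(c['world_from_camera']); q=T[:3,:3].T@(np.array(p)-T[:3,3])
    return np.array([c['cx']+c['fx']*q[0]/-q[2], c['cy']+c['fy']*-q[1]/-q[2]])
def state():
    o=ctrl.get_obs(); w=o['eef_rot']; r=R.from_quat([w[1],w[2],w[3],w[0]])
    return o,np.array(o['eef_pos']),r
E
python3 - <<'E'
from h import *
np.set_printoptions(precision=4,suppress=True)
a=snap('top','top0',scale=1.5625)
b=snap('side','side0',scale=1.5625)
for c in(a,b):print({k:c[k] for k in c if k!='img'})
o,p,r=state();print(p,r.as_matrix(),o['wrist_force'],o['opening'])
E
```

```text
{'fx': 393.06681585967647, 'fy': 393.06681585967647, 'cx': 259.0025929177881, 'cy': 199.30971188991722, 'world_from_camera': array([[ 0.0091,  0.9848, -0.1736,  0.4527],
       [-0.9999,  0.0098,  0.0031, -0.0787],
       [ 0.0047,  0.1735,  0.9848,  1.0971],
       [ 0.    ,  0.    ,  0.    ,  1.    ]])}
{'fx': 477.7274521979403, 'fy': 477.7274521979403, 'cx': 255.18365540820872, 'cy': 185.59759818442606, 'world_from_camera': array([[-0.9947,  0.0707, -0.0741,  0.5293],
       [-0.1022, -0.6327,  0.7677,  0.9668],
       [ 0.0074,  0.7712,  0.6366,  0.92  ],
       [ 0.    ,  0.    ,  0.    ,  1.    ]])}
[ 0.2164 -0.5325  0.4039] [[ 0.3763 -0.9265 -0.0002]
 [-0.9265 -0.3763  0.0016]
 [-0.0016 -0.0004 -1.    ]] [ 0.13    0.0358 -0.5391] 1.0022832261668424
```

View pics/top0.png

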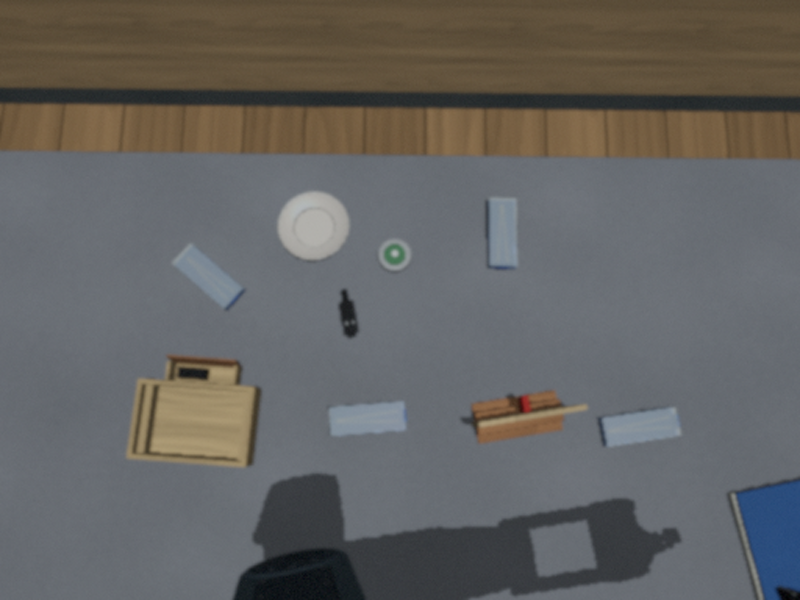

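View pics/side0.png

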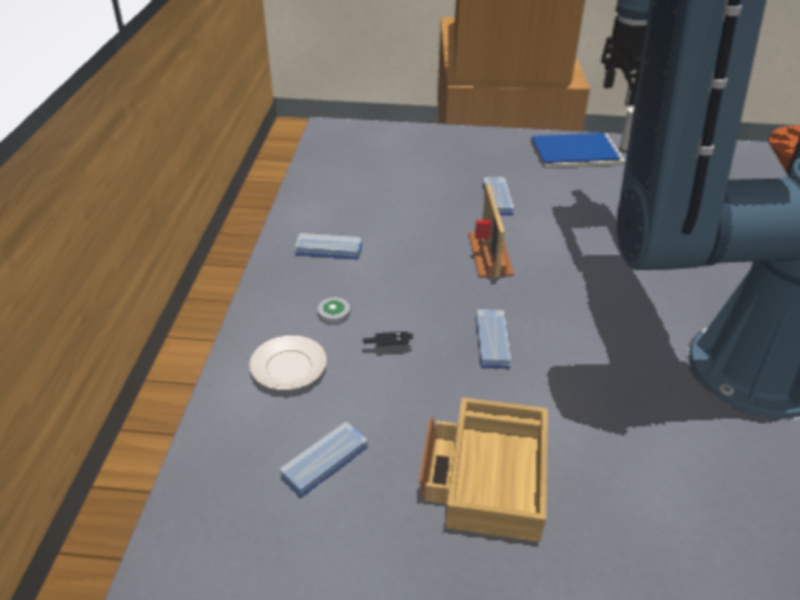

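The top picture shows four identical-looking cases at (367,418), (640,427), (503,233) and (208,276). Other things that could be confused:
- The tray is at (195,422), with its bin's black patch at (193,373).
- The rack with the divider is at (520,415), red handle at (525,404).
- The headshell is at (348,313), collar towards the top.
- The saucer is at (314,226) and the level at (395,255).

The side view agrees. The case at (367,418) looks nearest to the base, so I'll check it in a crop.

```bash
python3 - <<'E'
from h import *
im=np.load('pics/top0_raw.npy')
cv2.imwrite('pics/crop1.png',cv2.resize(im[175:310,75:275],None,fx=4,fy=4,interpolation=cv2.INTER_CUBIC))
cv2.imwrite('pics/crop2.png',cv2.resize(im[235:295,290:390],None,fx=8,fy=8,interpolation=cv2.INTER_CUBIC))
c=ctrl.camera('top')
for u,v in[(367,418),(640,427),(503,233),(208,276)]:
  p=pix2w(c,u/1.5625,v/1.5625,.02);print(p,np.hypot(*p[:2]))
E
```

```text
[ 0.45492495 -0.01865925  0.02      ] 0.45530745307622966
[ 0.44392975 -0.49020149  0.02      ] 0.6613404039287881
[ 0.78947592 -0.25996075  0.02      ] 0.8311749688829599
[0.70359372 0.27183359 0.02      ] 0.7542795377569104
```

View pics/crop1.png

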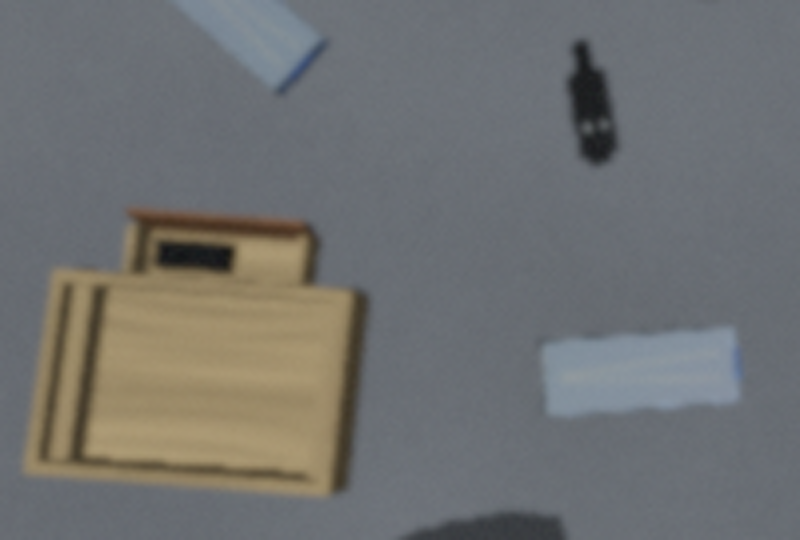

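View pics/crop2.png

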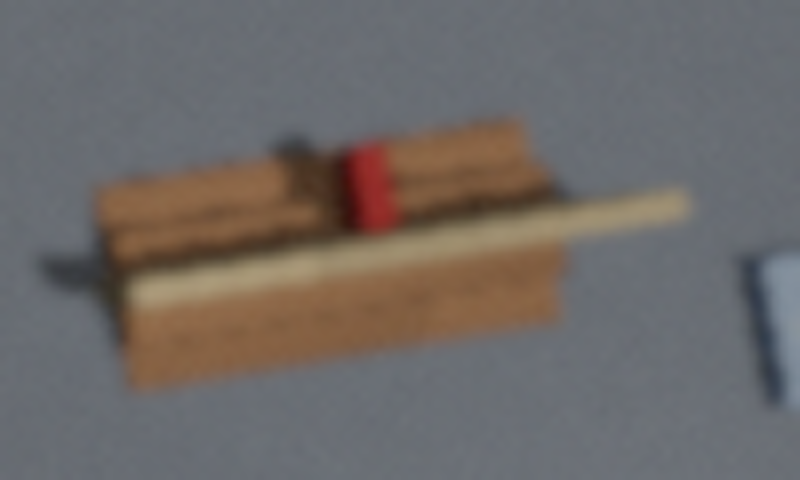

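The crop confirms the choice: the clear case at 0.455 m is the nearest, against 0.66, 0.75 and 0.83 m. Its corners, the tray rim corners, the headshell and the divider's top edge are all readable, so I'll fit the poses.

```bash
cat > fit.py <<'E'
from h import *
from scipy.optimize import least_squares
def fit(obs,x0):
    # obs: (cam,u,v,[lx,ly,z]) ; pose x,y,yaw
    def f(s):
        c,n=np.cos(s[2]),np.sin(s[2]); out=[]
        for cam,u,v,l in obs:
            out+=list(w2pix(cam,[s[0]+c*l[0]-n*l[1],s[1]+n*l[0]+c*l[1],l[2]])-[u,v])
        return out
    r=least_squares(f,x0); return r.x,np.round(r.fun.reshape(-1,2),1)
E
python3 - <<'E'
from fit import *
np.set_printoptions(precision=4,suppress=True)
t=ctrl.camera('top');s=ctrl.camera('side')
T=lambda u,v,l:(t,75+u/4,175+v/4,l); D=lambda u,v,l:(t,290+u/8,235+v/8,l); S=lambda u,v,l:(s,u/1.5625,v/1.5625,l)
a,b,z=.066,.099,.054
tt=[T(55,268,[a,b,z]),T(360,290,[a,-b,z]),T(335,493,[-a,-b,z]),T(25,472,[-a,b,z])]
ss=[S(462,400,[a,-b,z]),S(547,407,[-a,-b,z]),S(541,537,[-a,b,z]),S(448,530,[a,b,z])]
for n,o in(('tray top',tt),('side',ss),('both',tt+ss)):
  x,r=fit(o,[.45,.25,0]);print(n,x,r.tolist())
a,b,z=.025,.065,.02
tt=[T(541,343,[a,b,z]),T(737,327,[a,-b,z]),T(740,400,[-a,-b,z]),T(548,416,[-a,b,z])]
x,r=fit(tt,[.45,0,0]);print('case',x,r.tolist())
tt=[T(581,42,[.04,0,.022]),T(598,163,[-.04,0,.024])]
x,r=fit(tt,[.6,0,0]);print('head',x,r.tolist())
tt=[D(128,290,[0,.087,.114]),D(691,203,[0,-.087,.114])]
x,r=fit(tt,[.45,-.3,0]);print('div top edge',x,r.tolist())
tt=[D(100,190,[.035,.075,.03]),D(525,120,[.035,-.075,.03]),D(560,320,[-.035,-.075,.006]),D(135,388,[-.035,.075,.006])]
x,r=fit(tt,[.45,-.3,0]);print('rack',x,r.tolist())
im=np.load('pics/side0_raw.npy')
cv2.imwrite('pics/crop3.png',cv2.resize(im[105:185,290:350],None,fx=7,fy=7,interpolation=cv2.INTER_CUBIC))
E
```

```text
tray top [ 0.4461  0.2698 -0.0611] [[0.6, -0.1], [-0.9, -0.3], [-0.4, 0.4], [0.7, 0.1]]
side [ 0.4483  0.2959 -0.0416] [[-2.2, 5.0], [-0.8, 6.9], [3.7, -2.8], [-1.1, -6.6]]
both [ 0.447   0.2824 -0.0501] [[-4.4, -0.1], [-5.9, -1.1], [-4.9, -0.5], [-3.9, 0.1], [-1.1, 0.7], [-0.2, 2.8], [3.5, -8.3], [-0.5, -12.5]]
case [ 0.4541 -0.0201  0.0903] [[0.5, -0.3], [-0.6, -0.2], [0.2, 0.2], [-0.1, 0.2]]
head [0.6375 0.0195 0.1632] [[0.2, 1.1], [-0.2, -1.1]]
div top edge [ 0.4613 -0.2864  0.1589] [[0.6, -0.1], [-0.6, 0.1]]
rack [ 0.4591 -0.2796  0.1763] [[-0.3, -0.2], [1.2, -0.8], [-0.0, 0.1], [-0.9, 0.9]]
```

View pics/crop3.png

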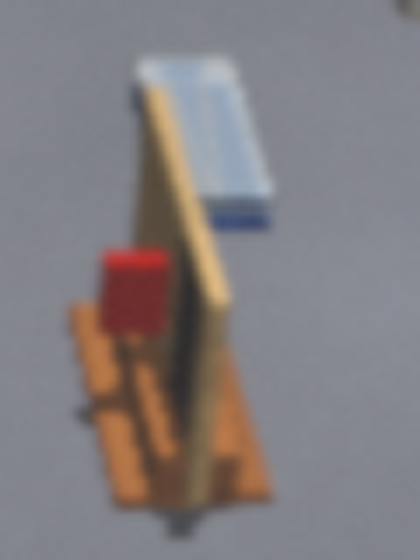

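```bash
cat > plan.py <<'E'
from h import *
def plan(wps,start=None):
    """wps: (x,y,z,heading[,step_cm]) -> rows in tool axes"""
    if start is None:
        o,p,r=state(); m=r.as_matrix(); h=np.arctan2(m[1,0],m[0,0])
    else: p,h=np.array(start[:3]),start[3]
    print('from',np.round(p,4),'head',round(h,4))
    for w in wps:
        q=np.array(w[:3]); dh=(w[3]-h+np.pi/2)%np.pi-np.pi/2 if len(w)<6 else w[3]-h
        st=(w[4] if len(w)>4 else 5.8)/100
        n=max(1,int(np.ceil(np.linalg.norm(q-p)/st)),int(np.ceil(abs(np.degrees(dh))/10)))
        d=(q-p)/n*100; rows=[]
        for i in range(n):
            a=h+dh*i/n
            tx=np.array([np.cos(a),np.sin(a)]); ty=np.array([np.sin(a),-np.cos(a)])
            rows.append((round(float(d[:2]@tx),2),round(float(d[:2]@ty),2),round(float(-d[2]),2),round(float(-np.degrees(dh)/n),1)))
        print(w,*rows,sep='\n  '); p=q;h=h+dh
E
python3 -c "
from plan import *
plan([(.454,-.020,.33,.09)])"
```

```text
from [ 0.2164 -0.5326  0.4043] head -1.185
(0.454, -0.02, 0.33, 0.09)
  (-3.86, -4.13, 0.74, -7.3)
  (-3.3, -4.59, 0.74, -7.3)
  (-2.69, -4.97, 0.74, -7.3)
  (-2.03, -5.27, 0.74, -7.3)
  (-1.35, -5.49, 0.74, -7.3)
  (-0.64, -5.61, 0.74, -7.3)
  (0.08, -5.65, 0.74, -7.3)
  (0.8, -5.59, 0.74, -7.3)
  (1.5, -5.45, 0.74, -7.3)
  (2.18, -5.21, 0.74, -7.3)
```

Request:
move_arm(moves=[{"gripper": 100,"x": -3.9,"y": -4.1,"z": 0.7,"roll": -7.3},{"gripper": 100,"x": -3.3,"y": -4.6,"z": 0.7,"roll": -7.3},{"gripper": 100,"x": -2.7,"y": -5.0,"z": 0.7,"roll": -7.3},{"gripper": 100,"x": -2.0,"y": -5.3,"z": 0.7,"roll": -7.3},{"gripper": 100,"x": -1.3,"y": -5.5,"z": 0.7,"roll": -7.3}])

```text
time_s: 0.88
eef_pos: [0.3364, -0.2744, 0.3696]
eef_rot: [0.0, 0.963, -0.269, 0.0]
wrist_force: [1.1, 0.5, 0.4]
opening: 0.999
```

Request:
move_arm(moves=[{"gripper": 100,"x": -0.6,"y": -5.6,"z": 0.7,"roll": -7.3},{"gripper": 100,"x": 0.1,"y": -5.6,"z": 0.7,"roll": -7.3},{"gripper": 100,"x": 0.8,"y": -5.6,"z": 0.7,"roll": -7.3},{"gripper": 100,"x": 1.5,"y": -5.4,"z": 0.7,"roll": -7.3},{"gripper": 100,"x": 2.2,"y": -5.2,"z": 0.7,"roll": -7.3}])

```text
time_s: 1.5
eef_pos: [0.4559, -0.0194, 0.3348]
eef_rot: [0.0, 0.999, 0.047, 0.0]
wrist_force: [0.8, -1.0, 1.3]
opening: 1.001
```

```bash
python3 - <<'E'
from plan import *
o,p,r=state();print(p,r.as_matrix()[:,0],o['wrist_force'])
c=snap('wrist','w1',scale=1.5)
np.set_printoptions(precision=4,suppress=True)
print({k:c[k] for k in c if k!='img'})
plan([(.454,-.020,.176,.09)])
E
```

```text
[ 0.45585088 -0.01940389  0.33479386] [9.95652451e-01 9.31417540e-02 9.00791195e-04] [ 0.83101691 -1.03700017  1.28645144]
{'fx': 297.3186396354542, 'fy': 297.3186396354542, 'cx': 257.201248598819, 'cy': 197.29382175772025, 'tool_from_camera': array([[ 1.    , -0.0006, -0.0004,  0.0006],
       [-0.0007, -0.9609, -0.2768, -0.0706],
       [-0.0003,  0.2768, -0.9609,  0.0305],
       [ 0.    ,  0.    ,  0.    ,  1.    ]])}
from [ 0.4568 -0.0144  0.334 ] head 0.1018
(0.454, -0.02, 0.176, 0.09)
  (-0.11, 0.18, 5.27, 0.2)
  (-0.11, 0.18, 5.27, 0.2)
  (-0.11, 0.18, 5.27, 0.2)
```

View pics/w1.png

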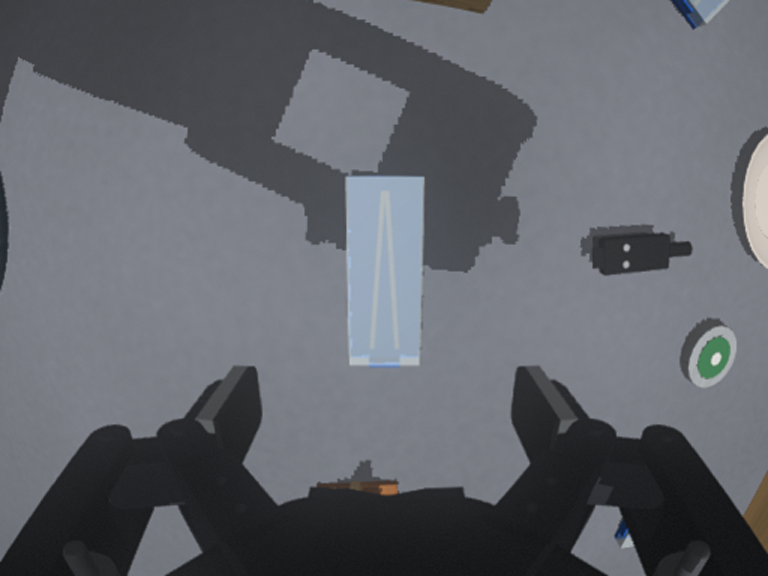

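```bash
cat >> h.py <<'E'
WT=np.array([[1,-.0006,-.0004,.0006],[-.0007,-.9609,-.2768,-.0706],[-.0003,.2768,-.9609,.0305],[0,0,0,1]])
WF,WCX,WCY=297.3186,257.2012,197.2938
def wr2w(p,r,u,v,z,T=WT):
    """wrist pixel (unscaled) -> world at height z; r = Rotation of tool"""
    a=np.array([u-WCX,v-WCY]);n=np.hypot(*a);th=n/WF
    d=np.array([np.sin(th)*a[0]/n,-np.sin(th)*a[1]/n,-np.cos(th)])
    d=r.as_matrix()@(T[:3,:3]@d);o=np.array(p)+r.as_matrix()@T[:3,3]
    return o+d*(z-o[2])/d[2]
E
python3 - <<'E'
from plan import *
np.set_printoptions(precision=4,suppress=True)
h=.0932;r=R.from_matrix(np.array([[np.cos(h),np.sin(h),0],[np.sin(h),-np.cos(h),0],[0,0,-1]]))
p=[.4559,-.0194,.3348]
for n,L,z in(('case',[(346,177),(424,177),(421,355),(349,355)],.02),('head',[(592,237),(666,232),(670,268),(596,274),(691,248),(608,255)],.028)):
  q=np.array([wr2w(p,r,u/1.5,v/1.5,z) for u,v in L]);print(n,q[:,:2].tolist(),q[:4].mean(0),np.linalg.norm(np.diff(q[:4],axis=0),axis=1))
o,p,r=state();print(p,r.as_matrix()[:,0])
E
```

```text
case [[0.42530861959890287, 0.0448975842271497], [0.47435537455176796, 0.04950062829012659], [0.48604577996057063, -0.07084284373023618], [0.4361880766042007, -0.0755404130314415]] [ 0.4555 -0.013   0.02  ] [0.0493 0.1209 0.0501]
head [[0.591514257200441, 0.025719483831809716], [0.6531134719632591, 0.03807198137482956], [0.6633927446777028, 0.012554179635683102], [0.5998208986488669, 0.0008724209511945455], [0.6803371817111511, 0.030016525843806773], [0.6065662889449458, 0.015119460240683731]] [0.627  0.0193 0.028 ] [0.0628 0.0275 0.0646]
[ 0.4568 -0.0144  0.334 ] [0.9948 0.1016 0.0016]
```

The wrist picture shows the case centred between the jaws, corners (346,177) to (420,365), with the tweezers visible, and the headshell at (640,252). It's the right case and aligned, so I'll descend and grip.

Request:
move_arm(moves=[{"gripper": 100,"x": -0.18,"y": 0.45,"z": 5.2,"roll": 0.4},{"gripper": 100,"z": 5.2},{"gripper": 100,"z": 3.5},{"gripper": 100,"z": 1.3}])

```text
validation failed for argument at $.mo...
```

```bash
python3 -c "
from plan import *
plan([(.4555,-.019,.177,.094)])"
```

```text
from [ 0.4568 -0.0144  0.334 ] head 0.1018
(0.4555, -0.019, 0.177, 0.094)
  (-0.06, 0.15, 5.23, 0.1)
  (-0.06, 0.15, 5.23, 0.1)
  (-0.06, 0.15, 5.23, 0.1)
```

Request:
move_arm(moves=[{"gripper": 100,"x": -0.2,"y": 0.45,"z": 5.2,"roll": 0.4},{"gripper": 100,"x": 0,"y": 0,"z": 5.2,"roll": 0},{"gripper": 100,"x": 0,"y": 0,"z": 3.5,"roll": 0},{"gripper": 100,"x": 0,"y": 0,"z": 1.0,"roll": 0},{"gripper": 100,"x": 0,"y": 0,"z": 0,"roll": 0}])

```text
time_s: 2.17
eef_pos: [0.4539, -0.026, 0.1858]
eef_rot: [-0.0, 0.999, 0.041, -0.0]
wrist_force: [0.4, -0.2, 1.1]
opening: 0.996
```

```bash
python3 -c "
from plan import *
plan([(.4555,-.019,.177,.094)])"
```

```text
from [ 0.4539 -0.026   0.1858] head 0.0819
(0.4555, -0.019, 0.177, 0.094)
  (0.22, -0.68, 0.88, -0.7)
```

Request:
move_arm(moves=[{"gripper": 100,"x": 0.2,"y": -0.7,"z": 0.9,"roll": -0.7},{"gripper": 0,"x": 0,"y": 0,"z": 0,"roll": 0},{"gripper": 0,"x": 0,"y": 0,"z": 0,"roll": 0},{"gripper": 0,"x": 0,"y": 0,"z": 0,"roll": 0},{"gripper": 0,"x": 0,"y": 0,"z": 0,"roll": 0}])

```text
time_s: 2.8
eef_pos: [0.4557, -0.0188, 0.1776]
eef_rot: [0.0, 0.999, 0.047, 0.001]
wrist_force: [-0.8, 0.6, 5.7]
opening: 0.571
```

```bash
python3 -c "
from plan import *
print(state()[0]['opening'],state()[0]['wrist_force'])
plan([(.4555,-.019,.28,.094),(.446,.270,.29,-.061)])"
```

```text
0.5705680979894219 [-0.79965692  0.62094924  5.73121534]
from [ 0.4557 -0.0188  0.1776] head 0.0944
(0.4555, -0.019, 0.28, 0.094)
  (-0.01, 0.01, -5.12, 0.0)
  (-0.01, 0.01, -5.12, 0.0)
(0.446, 0.27, 0.29, -0.061)
  (0.35, -5.77, -0.2, 1.8)
  (0.17, -5.78, -0.2, 1.8)
  (-0.0, -5.78, -0.2, 1.8)
  (-0.18, -5.78, -0.2, 1.8)
  (-0.36, -5.77, -0.2, 1.8)
```

Request:
move_arm(moves=[{"gripper": 0,"x": 0,"y": 0,"z": -4.0,"roll": 0},{"gripper": 0,"x": 0,"y": 0,"z": -5.5,"roll": 0},{"gripper": 0,"x": 0.3,"y": -4.5,"z": -1.7,"roll": 1.6},{"gripper": 0,"x": 0.3,"y": -5.6,"z": 0,"roll": 1.8},{"gripper": 0,"x": 0,"y": -5.7,"z": 0,"roll": 1.8}])

```text
time_s: 3.42
eef_pos: [0.4512, 0.1407, 0.2896]
eef_rot: [-0.0, 1.0, 0.001, 0.001]
wrist_force: [1.1, 0.4, -0.8]
opening: 0.568
```

Request:
move_arm(moves=[{"gripper": 0,"x": 0,"y": -5.7,"z": 0,"roll": 1.8},{"gripper": 0,"x": -0.3,"y": -5.0,"z": 0,"roll": 1.8},{"gripper": 0,"x": -0.3,"y": -2.4,"z": 0,"roll": 0},{"gripper": 0,"x": 0,"y": 0,"z": 0,"roll": 0},{"gripper": 0,"x": 0,"y": 0,"z": 0,"roll": 0}])

```text
time_s: 4.05
eef_pos: [0.4477, 0.27, 0.2885]
eef_rot: [0.0, 1.0, -0.03, -0.0]
wrist_force: [-1.0, 0.2, 0.7]
opening: 0.565
```

```bash
python3 -c "
from plan import *
o,p,r=state();print(o['opening'],o['wrist_force'],o['time_s'])
snap('wrist','w2',scale=1.5)
plan([(.446,.270,.285,-.061),(.446,.270,.184,-.061)])"
```

```text
0.5654366300756405 [-0.96915633  0.18125372  0.67823635] 4.05
from [0.4479 0.2697 0.2886] head -0.0601
(0.446, 0.27, 0.285, -0.061)
  (-0.19, -0.02, 0.36, 0.1)
(0.446, 0.27, 0.184, -0.061)
  (0.0, 0.0, 5.05, -0.0)
  (0.0, 0.0, 5.05, -0.0)
```

View pics/w2.png

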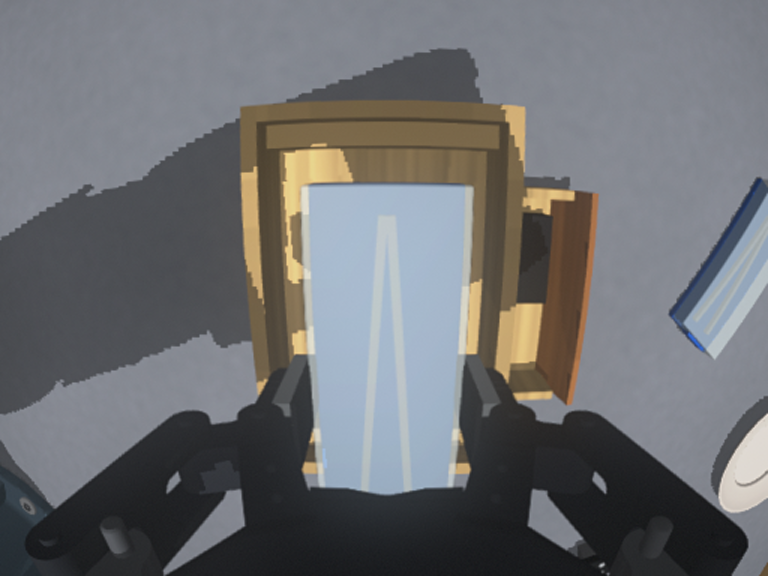

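The case is held straight over the tray. The +y rim corners are at (241,107) and (525,105), and the case's far edge is at row 185. I'll check the tray pose and the case offset from these.

```bash
python3 - <<'E'
from plan import *
np.set_printoptions(precision=4,suppress=True)
o,p,r=state()
for n,L,z in(('rim',[(241,107),(525,105),(262,122),(505,122)],.054),('case',[(302,185),(473,185)],.29-.157)):
  for u,v in L: print(n,wr2w(p,r,u/1.5,v/1.5,z))
h=-.061;c,s=np.cos(h),np.sin(h)
for l in[(-.066,.099),(.066,.099),(-.058,.091),(.058,.091)]:print(.446+c*l[0]-s*l[1],.270+s*l[0]+c*l[1])
E
```

```text
rim [0.3875 0.3765 0.054 ]
rim [0.519  0.3694 0.054 ]
rim [0.3973 0.3679 0.054 ]
rim [0.5088 0.3611 0.054 ]
case [0.429  0.3379 0.133 ]
case [0.4769 0.3351 0.133 ]
0.38615801043888986 0.3728393712804974
0.5179125005815706 0.36479236393352377
0.3936554336386297 0.36436655325082135
0.5094396825518945 0.3572949407337839
```

Request:
move_arm(moves=[{"gripper": 0,"x": -0.1,"y": -0.1,"z": 4.5,"roll": 0},{"gripper": 0,"x": 0,"y": 0,"z": 4.0,"roll": 0},{"gripper": 0,"x": 0,"y": 0,"z": 1.5,"roll": 0},{"gripper": 0,"x": 0,"y": 0,"z": 0.4,"roll": 0},{"gripper": 0,"x": 0,"y": 0,"z": 0,"roll": 0}])

```text
time_s: 4.72
eef_pos: [0.4477, 0.2712, 0.1859]
eef_rot: [-0.0, 1.0, -0.03, 0.001]
wrist_force: [0.3, 0.0, -0.5]
opening: 0.565
```

Request:
move_arm(moves=[{"gripper": 0,"x": 0,"y": 0,"z": 0,"roll": 0},{"gripper": 75,"x": 0,"y": 0,"z": 0,"roll": 0},{"gripper": 75,"x": 0,"y": 0,"z": 0,"roll": 0},{"gripper": 75,"x": 0,"y": 0,"z": 0,"roll": 0}])

```text
time_s: 5.22
eef_pos: [0.4469, 0.2717, 0.1848]
eef_rot: [-0.0, 1.0, -0.03, 0.0]
wrist_force: [0.0, -0.3, -0.7]
opening: 0.747
```

Request:
move_arm(moves=[{"gripper": 75,"x": 0,"y": 0,"z": -4.0,"roll": 0},{"gripper": 75,"x": 0,"y": 0,"z": -5.5,"roll": 0},{"gripper": 100,"x": 0,"y": 4.0,"z": -4.0,"roll": 0},{"gripper": 100,"x": -0.2,"y": 5.6,"z": -1.0,"roll": -1.5},{"gripper": 100,"x": 0,"y": 5.8,"z": 0,"roll": -1.5}])

```text
time_s: 5.85
eef_pos: [0.4372, 0.1169, 0.3313]
eef_rot: [0.0, 1.0, -0.002, 0.002]
wrist_force: [0.2, -1.2, 0.1]
opening: 1.002
```

Request:
move_arm(moves=[{"gripper": 100,"x": 0,"y": 5.8,"z": 0,"roll": -1.5},{"gripper": 100,"x": 0,"y": 5.8,"z": 0,"roll": -1.5},{"gripper": 100,"x": 0,"y": 5.8,"z": 0,"roll": -1.5},{"gripper": 100,"x": 0,"y": 5.8,"z": 0,"roll": -1.5},{"gripper": 100,"x": 0,"y": 5.8,"z": 0,"roll": -1.5}])

```text
time_s: 6.48
eef_pos: [0.4502, -0.1735, 0.3299]
eef_rot: [0.0, 0.998, 0.062, 0.0]
wrist_force: [0.7, -0.2, 0.5]
opening: 0.998
```

```bash
python3 -c "
from plan import *
plan([(.461,-.2864,.34,.165)])"
```

```text
from [ 0.4502 -0.1735  0.3299] head 0.1246
(0.461, -0.2864, 0.34, 0.165)
  (-0.16, 5.67, -0.5, -1.2)
  (-0.28, 5.67, -0.5, -1.2)
```

Request:
move_arm(moves=[{"gripper": 100,"x": -0.2,"y": 5.5,"z": -0.5,"roll": -1.0},{"gripper": 100,"x": -0.3,"y": 4.6,"z": -0.5,"roll": -1.0},{"gripper": 100,"x": 0,"y": 0,"z": 0,"roll": 0},{"gripper": 100,"x": 0,"y": 0,"z": 0,"roll": 0}])

```text
time_s: 6.98
eef_pos: [0.4585, -0.2718, 0.3392]
eef_rot: [-0.001, 0.997, 0.079, -0.0]
wrist_force: [-0.9, 0.3, 0.7]
opening: 1.001
```

```bash
python3 -c "
from plan import *
plan([(.461,-.2864,.34,.165)])
snap('wrist','w3',scale=1.5)"
```

```text
from [ 0.4585 -0.2718  0.3392] head 0.1584
(0.461, -0.2864, 0.34, 0.165)
  (0.02, 1.48, -0.08, -0.4)
```

View pics/w3.png

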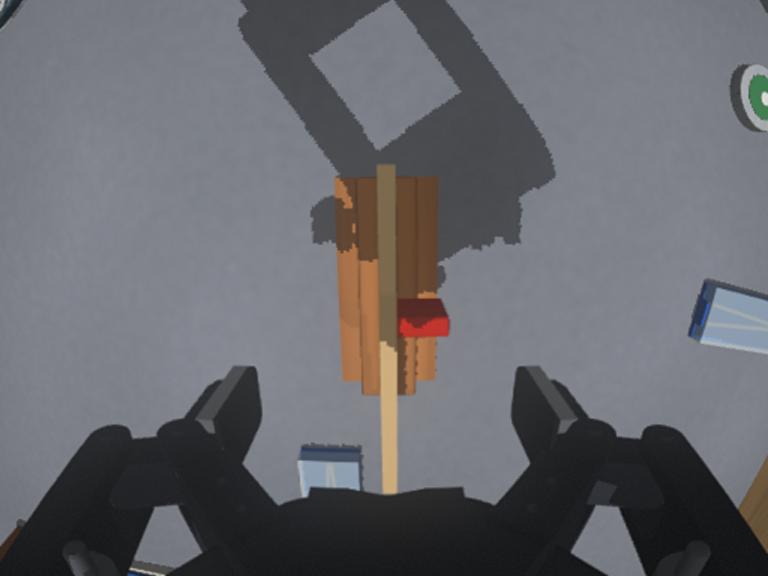

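The divider's top edge runs from (386,166) to beyond (390,490), with the red handle at (424,312) on the +x side.

```bash
python3 - <<'E'
from plan import *
np.set_printoptions(precision=4,suppress=True)
o,p,r=state();print(p)
a=wr2w(p,r,386/1.5,166/1.5,.114);b=wr2w(p,r,389.5/1.5,480/1.5,.114)
d=a-b;h=np.arctan2(-d[0],d[1]);print(a,b,h); d/=np.linalg.norm(d); print('centre',a-.087*d)
hd=wr2w(p,r,423/1.5,300/1.5,.08),wr2w(p,r,423/1.5,318/1.5,.08);print('handle top',hd)
for u,v in[(335,177),(438,177)]:print('rack',wr2w(p,r,u/1.5,v/1.5,.036))
E
```

```text
[ 0.4586 -0.2712  0.3392]
[ 0.4476 -0.1991  0.114 ] [ 0.4756 -0.3604  0.114 ] 0.17202083163546786
centre [ 0.4625 -0.2848  0.114 ]
handle top (array([ 0.4784, -0.2652,  0.08  ]), array([ 0.4802, -0.2752,  0.08  ]))
rack [ 0.4179 -0.2094  0.036 ]
rack [ 0.4796 -0.1994  0.036 ]
```

```bash
python3 -c "
from plan import *
plan([(.4562,-.251,.30,.168),(.4562,-.251,.264,.168)])"
```

```text
from [ 0.4586 -0.2712  0.3392] head 0.1594
(0.4562, -0.251, 0.3, 0.168)
  (0.09, -2.04, 3.92, -0.5)
(0.4562, -0.251, 0.264, 0.168)
  (0.0, 0.0, 3.6, -0.0)
```

Request:
move_arm(moves=[{"gripper": 100,"x": 0.1,"y": -2.0,"z": 3.5,"roll": -0.5},{"gripper": 100,"x": 0,"y": 0,"z": 3.0,"roll": 0},{"gripper": 100,"x": 0,"y": 0,"z": 1.0,"roll": 0},{"gripper": 60,"x": 0,"y": 0,"z": 0,"roll": 0},{"gripper": 30,"x": 0,"y": 0,"z": 0,"roll": 0}])

```text
time_s: 7.65
eef_pos: [0.4572, -0.2526, 0.266]
eef_rot: [0.001, 0.996, 0.084, 0.001]
wrist_force: [-0.1, 0.4, 0.2]
opening: 0.601
```

Request:
move_arm(moves=[{"gripper": 0,"x": 0,"y": 0,"z": 0,"roll": 0},{"gripper": 0,"x": 0,"y": 0,"z": 0,"roll": 0},{"gripper": 0,"x": 0,"y": 0,"z": 0,"roll": 0},{"gripper": 0,"x": 0,"y": 0,"z": 0,"roll": 0}])

```text
time_s: 8.15
eef_pos: [0.4568, -0.2527, 0.2654]
eef_rot: [0.0, 0.996, 0.084, 0.0]
wrist_force: [-1.3, 0.8, 6.2]
opening: 0.079
```

Request:
move_arm(moves=[{"gripper": 0,"x": 0,"y": 0,"z": -1.5,"roll": 0},{"gripper": 0,"x": 0,"y": 0,"z": -2.5,"roll": 0},{"gripper": 0,"x": 0,"y": 0,"z": -3.0,"roll": 0},{"gripper": 0,"x": 0,"y": 0,"z": -1.0,"roll": 0},{"gripper": 0,"x": 0,"y": 0,"z": 0,"roll": 0}])

```text
time_s: 8.78
eef_pos: [0.4566, -0.2525, 0.3452]
eef_rot: [0.0, 0.996, 0.084, 0.0]
wrist_force: [-0.0, -0.3, -1.6]
opening: 0.081
```

```bash
python3 -c "
from plan import *
o,p,r=state();print(o['opening'],o['wrist_force'])
plan([(.646,-.251,.34,.168),(.646,-.251,.262,.168)])"
```

```text
0.08098896542663891 [-9.30931275e-04 -2.92005021e-01 -1.61761391e+00]
from [ 0.4566 -0.2525  0.3452] head 0.1676
(0.646, -0.251, 0.34, 0.168)
  (4.67, 0.75, 0.13, -0.0)
  (4.67, 0.75, 0.13, -0.0)
  (4.67, 0.75, 0.13, -0.0)
  (4.67, 0.76, 0.13, -0.0)
(0.646, -0.251, 0.262, 0.168)
  (0.0, 0.0, 3.9, -0.0)
  (0.0, 0.0, 3.9, -0.0)
```

Request:
move_arm(moves=[{"gripper": 0,"x": 4.0,"y": 0.7,"z": 0,"roll": 0},{"gripper": 0,"x": 5.0,"y": 0.8,"z": 0,"roll": 0},{"gripper": 0,"x": 5.0,"y": 0.8,"z": 0,"roll": 0},{"gripper": 0,"x": 4.7,"y": 0.7,"z": 0,"roll": 0},{"gripper": 0,"x": 0,"y": 0,"z": 3.0,"roll": 0}])

```text
time_s: 9.4
eef_pos: [0.6491, -0.2505, 0.315]
eef_rot: [0.001, 0.996, 0.085, 0.002]
wrist_force: [0.4, -0.5, -1.4]
opening: 0.08
```

Request:
move_arm(moves=[{"gripper": 0,"x": 0,"y": 0,"z": 3.5,"roll": 0},{"gripper": 0,"x": 0,"y": 0,"z": 1.6,"roll": 0},{"gripper": 0,"x": 0,"y": 0,"z": 0,"roll": 0},{"gripper": 0,"x": 0,"y": 0,"z": 0.2,"roll": 0},{"gripper": 0,"x": 0,"y": 0,"z": 0,"roll": 0}])

```text
time_s: 10.02
eef_pos: [0.646, -0.2509, 0.262]
eef_rot: [0.0, 0.996, 0.084, 0.0]
wrist_force: [-0.6, 0.0, -1.9]
opening: 0.081
```

```bash
python3 -c "
from plan import *
o,p,r=state();print(o['opening'],o['wrist_force'],p,r.as_matrix()[:,0])
snap('side','s2',crop=(200,80,360,200),scale=5)"
```

```text
0.0807082707509075 [-0.60245293  0.04743878 -1.89058394] [ 0.64595939 -0.25094092  0.26195376] [9.86011558e-01 1.66676714e-01 2.82671827e-04]
```

View pics/s2.png

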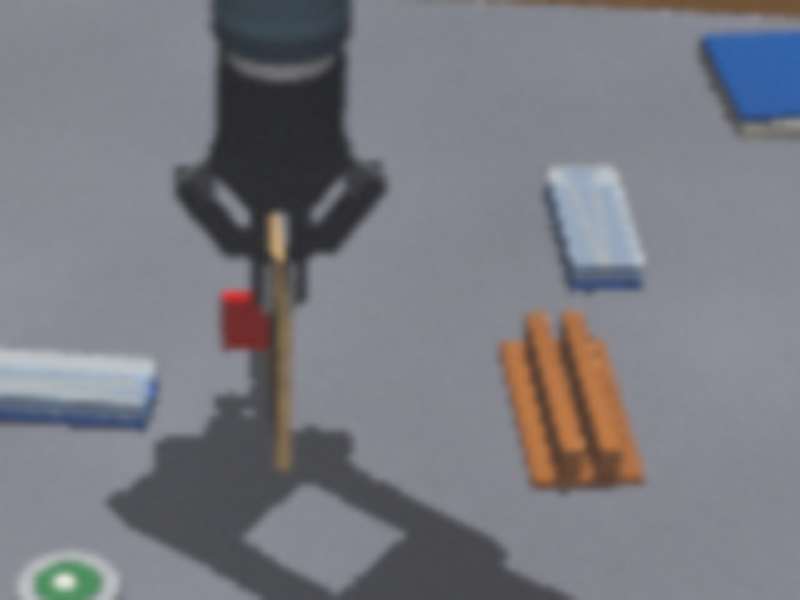

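The divider hangs vertical and clear, with its bottom near (283,468), the handle on the +x side and the rack to the right. I'll touch down and then open the gripper part way.

Request:
move_arm(moves=[{"gripper": 0,"x": 0,"y": 0,"z": 0.2,"roll": 0},{"gripper": 0,"x": 0,"y": 0,"z": 0,"roll": 0},{"gripper": 0,"x": 0,"y": 0,"z": 0.1,"roll": 0},{"gripper": 0,"x": 0,"y": 0,"z": 0,"roll": 0}])

```text
time_s: 10.58
eef_pos: [0.6461, -0.2509, 0.2592]
eef_rot: [0.0, 0.996, 0.084, 0.0]
wrist_force: [-0.7, 0.8, 1.5]
opening: 0.08
```

Request:
move_arm(moves=[{"gripper": 35,"x": 0,"y": 0,"z": 0,"roll": 0},{"gripper": 35,"x": 0,"y": 0,"z": 0,"roll": 0},{"gripper": 35,"x": -0.5,"y": 0,"z": 0.4,"roll": 0},{"gripper": 35,"x": -0.6,"y": 0,"z": 0.4,"roll": 0},{"gripper": 35,"x": -0.6,"y": 0,"z": 0.2,"roll": 0}])

```text
time_s: 11.2
eef_pos: [0.6285, -0.2536, 0.248]
eef_rot: [-0.0, 0.996, 0.084, -0.0]
wrist_force: [0.6, -0.3, 0.9]
opening: 0.35
```

Request:
move_arm(moves=[{"gripper": 35,"x": -0.6,"y": 0,"z": 0.2,"roll": 0},{"gripper": 35,"x": -0.6,"y": 0,"z": 0.2,"roll": 0},{"gripper": 35,"x": -0.6,"y": 0,"z": 0.2,"roll": 0},{"gripper": 35,"x": 0,"y": 0,"z": 0,"roll": 0}])

```text
time_s: 11.7
eef_pos: [0.611, -0.2567, 0.2425]
eef_rot: [-0.0, 0.997, 0.084, -0.0]
wrist_force: [0.1, -0.0, -0.6]
opening: 0.345
```

```bash
python3 -c "
from plan import *
o,p,r=state();print(o['opening'],o['wrist_force'],p,r.as_matrix()[:,0])
snap('side','s3',crop=(200,80,360,200),scale=4)"
```

```text
0.344807562469052 [ 0.13457594 -0.00429152 -0.59531327] [ 0.61097104 -0.25674145  0.24249579] [ 9.86051677e-01  1.66438745e-01 -4.85125686e-04]
```

View pics/s3.png

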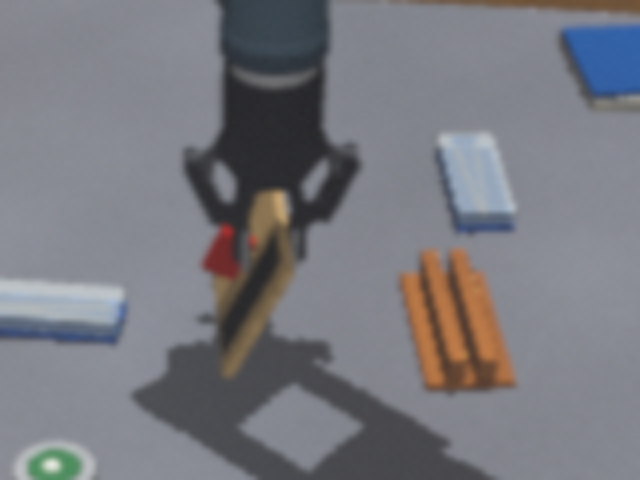

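The side view shows the divider leaning back about 30° on the -x finger, bottom edge at (225,375), handle side up. I'll keep following it down.

Request:
move_arm(moves=[{"gripper": 40,"x": -0.5,"y": 0,"z": 0.2,"roll": 0},{"gripper": 45,"x": -0.5,"y": 0,"z": 0.25,"roll": 0},{"gripper": 50,"x": -0.5,"y": 0,"z": 0.3,"roll": 0},{"gripper": 57,"x": -0.2,"y": 0,"z": 0.7,"roll": 0},{"gripper": 63,"x": -0.2,"y": 0,"z": 0.8,"roll": 0}])

```text
time_s: 12.38
eef_pos: [0.5925, -0.2598, 0.2196]
eef_rot: [-0.0, 0.996, 0.084, -0.0]
wrist_force: [-0.7, -0.1, 0.6]
opening: 0.629
```

Request:
move_arm(moves=[{"gripper": 70,"x": -0.2,"y": 0,"z": 0.8,"roll": 0},{"gripper": 75,"x": -0.2,"y": 0,"z": 0.8,"roll": 0},{"gripper": 80,"x": -0.1,"y": 0,"z": 0.8,"roll": 0},{"gripper": 85,"x": -0.1,"y": 0,"z": 0.8,"roll": 0},{"gripper": 85,"x": 0,"y": 0,"z": 0,"roll": 0}])

```text
time_s: 13.0
eef_pos: [0.5865, -0.2606, 0.1873]
eef_rot: [-0.0, 0.996, 0.084, -0.001]
wrist_force: [0.2, 0.2, -0.1]
opening: 0.851
```

```bash
python3 -c "
from plan import *
o,p,r=state();print(o['opening'],o['wrist_force'],p,r.as_matrix()[:,0])
snap('side','s4',crop=(200,80,360,200),scale=4)"
```

```text
0.8514156476421402 [ 0.17767786  0.23101157 -0.1107377 ] [ 0.58648171 -0.26060953  0.18725579] [ 0.98599315  0.16678242 -0.00106119]
```

Request:
move_arm(moves=[{"gripper": 92,"x": 0.2,"y": 0,"z": 0.5,"roll": 0},{"gripper": 100,"x": 0.2,"y": 0,"z": 0.5,"roll": 0},{"gripper": 100,"x": 0,"y": 0,"z": 0.4,"roll": 0},{"gripper": 100,"x": -1.0,"y": 0,"z": 0,"roll": 0},{"gripper": 100,"x": -1.2,"y": 0,"z": -0.2,"roll": 0}])

```text
time_s: 13.68
eef_pos: [0.5682, -0.2638, 0.176]
eef_rot: [-0.0, 0.996, 0.084, -0.0]
wrist_force: [0.1, -0.5, 0.3]
opening: 1.001
```

Request:
move_arm(moves=[{"gripper": 100,"x": -0.5,"y": 0,"z": 0,"roll": 0},{"gripper": 100,"x": 0,"y": 0,"z": -3,"roll": 0},{"gripper": 100,"x": 0,"y": 0,"z": -6,"roll": 0},{"gripper": 100,"x": 0,"y": 0,"z": -6,"roll": 0},{"gripper": 100,"x": 0,"y": 0,"z": 0,"roll": 0}])

```text
time_s: 14.3
eef_pos: [0.5656, -0.2659, 0.3334]
eef_rot: [0.004, 0.996, 0.084, 0.005]
wrist_force: [-0.0, -0.1, 0.2]
opening: 0.998
```

```bash
python3 - <<'E'
from plan import *
o,p,r=state();print(o['wrist_force'],p,r.as_matrix()[:,0])
snap('wrist','w4'); a=ctrl.camera('top'); s=ctrl.camera('side')
A=cv2.resize(np.load('pics/w4_raw.npy'),(400,300)); B=cv2.resize(a['img'][60:300,130:450,::-1],(400,300)); C=cv2.resize(s['img'][80:230,180:380,::-1],(400,300))
A=cv2.resize(np.load('pics/w4_raw.npy'),(800,600))
sm=np.hstack([B,C])
cv2.imwrite('pics/m4.png',np.vstack([A[:600:2,::2].repeat(1,0) if 0 else cv2.resize(A,(400,300)),C]) if 0 else A)
E
```

```text
[-0.03611014 -0.11162602  0.16759623] [ 0.56560462 -0.26592975  0.33336762] [0.98596018 0.1667453  0.00886173]
```

View pics/m4.png

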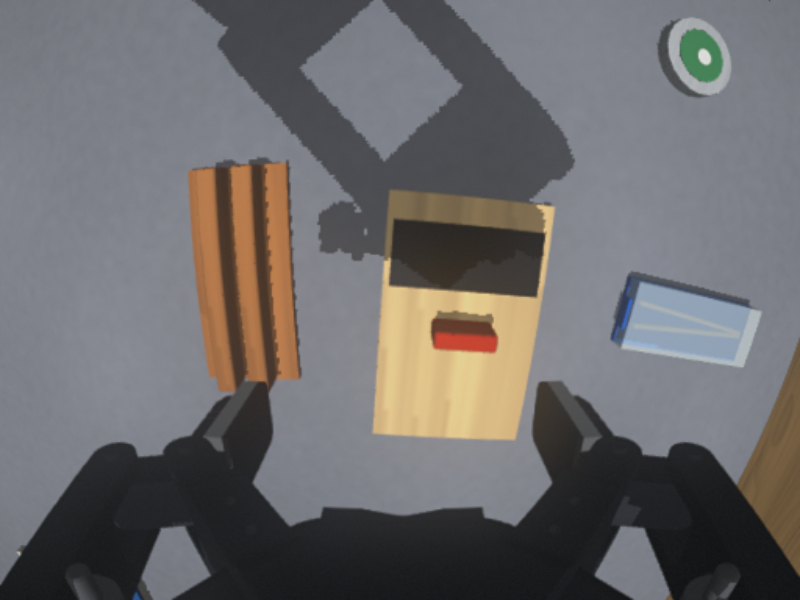

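The wrist view shows the divider lying flat with the handle up. Plate corners are at (389,190), (553,205), (517,440) and (374,433), the handle is at (465,340), and the black panel is at the +y end.

```bash
python3 - <<'E'
from plan import *
np.set_printoptions(precision=4,suppress=True)
o,p,r=state();k=1.5625;print(p)
p0=[.5656,-.2659,.3334]; r0=r
q=np.array([wr2w(p0,r0,u/k,v/k,.008) for u,v in[(389,190),(553,205),(517,440),(374,433)]])
print(q[:,:2],q.mean(0),np.linalg.norm(np.roll(q,-1,0)-q,axis=1))
d=(q[0]+q[1]-q[2]-q[3]);e=q[1]+q[2]-q[0]-q[3];print('x-axis heading',np.arctan2(d[1],d[0]),'y-axis (short) heading',np.arctan2(e[1],e[0]))
h=np.array([wr2w(p0,r0,u/k,v/k,.038) for u,v in[(432,333),(496,335),(497,352),(434,350)]]);print(h[:,:2],h.mean(0))
for n,L in(('level',(704,57)),):print(n,wr2w(p0,r0,L[0]/k,L[1]/k,.016))
E
```

```text
[ 0.5636 -0.2645  0.3255]
[[ 0.5475 -0.2049]
 [ 0.654  -0.194 ]
 [ 0.6719 -0.3676]
 [ 0.5642 -0.3774]] [ 0.6094 -0.286   0.008 ] [0.107  0.1745 0.1082 0.1733]
x-axis heading 1.6705203067540046 y-axis (short) heading 0.09565468353539795
[[ 0.5876 -0.2835]
 [ 0.6267 -0.2784]
 [ 0.63   -0.2892]
 [ 0.5908 -0.2941]] [ 0.6088 -0.2863  0.038 ]
level [ 0.7485 -0.0585  0.016 ]
```

```bash
python3 -c "
from plan import *
plan([(.609,-.286,.30,-1.471,5.8,1),(.609,-.286,.188,-1.471)])"
```

```text
from [ 0.5636 -0.2645  0.3255] head 0.1675
(0.609, -0.286, 0.3, -1.471, 5.8, 1)
  (0.41, 0.29, 0.26, 9.4)
  (0.45, 0.22, 0.26, 9.4)
  (0.48, 0.14, 0.26, 9.4)
  (0.5, 0.06, 0.26, 9.4)
  (0.5, -0.02, 0.26, 9.4)
  (0.49, -0.1, 0.26, 9.4)
  (0.47, -0.18, 0.26, 9.4)
  (0.43, -0.26, 0.26, 9.4)
  (0.38, -0.32, 0.26, 9.4)
  (0.33, -0.38, 0.26, 9.4)
(0.609, -0.286, 0.188, -1.471)
  (0.0, 0.0, 5.6, -0.0)
  (0.0, 0.0, 5.6, -0.0)
```

Request:
move_arm(moves=[{"gripper": 100,"x": 0.4,"y": 0.3,"z": 0.3,"roll": 9.4},{"gripper": 100,"x": 0.4,"y": 0.2,"z": 0.3,"roll": 9.4},{"gripper": 100,"x": 0.5,"y": 0.1,"z": 0.3,"roll": 9.4},{"gripper": 100,"x": 0.5,"y": 0.1,"z": 0.3,"roll": 9.4},{"gripper": 100,"x": 0.5,"y": 0,"z": 0.3,"roll": 9.4}])

```text
time_s: 15.08
eef_pos: [0.5856, -0.2753, 0.3082]
eef_rot: [-0.001, 0.946, -0.323, -0.002]
wrist_force: [-0.5, -0.3, 0.6]
opening: 1.001
```

Request:
move_arm(moves=[{"gripper": 100,"x": 0.5,"y": -0.1,"z": 0.3,"roll": 9.4},{"gripper": 100,"x": 0.5,"y": -0.2,"z": 0.3,"roll": 9.4},{"gripper": 100,"x": 0.4,"y": -0.3,"z": 0.3,"roll": 9.4},{"gripper": 100,"x": 0.4,"y": -0.3,"z": 0.3,"roll": 9.4},{"gripper": 100,"x": 0.3,"y": -0.4,"z": 0.3,"roll": 9.4}])

```text
time_s: 15.7
eef_pos: [0.6087, -0.2857, 0.2931]
eef_rot: [0.0, 0.739, -0.674, -0.002]
wrist_force: [-0.0, -0.5, -0.1]
opening: 1.002
```

Request:
move_arm(moves=[{"gripper": 100,"x": 0,"y": 0,"z": 3.0,"roll": 0},{"gripper": 70,"x": 0,"y": 0,"z": 0,"roll": 0},{"gripper": 70,"x": 0,"y": 0,"z": 0,"roll": 0}])

```text
time_s: 16.08
eef_pos: [0.6091, -0.2859, 0.2654]
eef_rot: [0.0, 0.741, -0.672, -0.001]
wrist_force: [0.4, 0.2, 0.3]
opening: 0.704
```

```bash
python3 -c "
from plan import *
plan([(.609,-.286,.188,-1.471)])
o,p,r=state()
c=snap('wrist','w5')
im=np.load('pics/w5_raw.npy').astype(int); m=(im[:,:,2]>130)&(im[:,:,1]<70)&(im[:,:,0]<70); v,u=np.nonzero(m);print(len(u),u.min(),u.max(),v.min(),v.max(),u.mean(),v.mean())
# brightest red = top face
print(wr2w(p,r,u.mean(),v.mean(),.038))
m=(im[:,:,2]>175)&(im[:,:,1]<80);v,u=np.nonzero(m)
if len(u):print(len(u),u.min(),u.max(),v.min(),v.max(),wr2w(p,r,u.mean(),v.mean(),.038))
"
```

```text
from [ 0.6091 -0.2859  0.2654] head -1.4729
(0.609, -0.286, 0.188, -1.471)
  (0.0, 0.01, 3.87, -0.1)
  (0.0, 0.01, 3.87, -0.1)
130 256 269 223 236 262.0076923076923 229.56923076923076
[ 0.5990795 -0.2907657  0.038    ]
154 256 269 224 236 [ 0.59822046 -0.29162099  0.038     ]
```

```bash
python3 -c "
from plan import *
o,p,r=state()
im=np.load('pics/w5_raw.npy'); hsv=cv2.cvtColor(im,cv2.COLOR_BGR2HSV)
m=((hsv[...,0]<6)|(hsv[...,0]>174))&(hsv[...,1]>150)
v,u=np.nonzero(m)
for y in range(v.min(),v.max()+1,4):
  k=u[v==y]
  if len(k): print(y,k.min(),k.max(),im[y,k.min():k.max()+1:2,2], wr2w(p,r,k.min(),y,.038)[:2], wr2w(p,r,k.max()+1,y,.038)[:2])
"
```

```text
186 256 257 [111] [ 0.6309493  -0.28383332] [ 0.63108413 -0.28519746]
190 256 258 [111 119] [ 0.62812827 -0.28410934] [ 0.62833131 -0.28616287]
194 258 265 [119 120 119 119] [ 0.62542312 -0.2857613 ] [ 0.62596732 -0.29125935]
198 256 261 [112 119 119] [ 0.62242511 -0.28466706] [ 0.62283416 -0.28880545]
202 256 256 [113] [ 0.61954044 -0.28494901] [ 0.6196089  -0.28564143]
226 258 269 [155 204 190 204 208 206] [ 0.60182372 -0.28811459] [ 0.60265427 -0.29665631]
230 255 269 [159 204 205 205 205 207 208 193] [ 0.59853055 -0.28627787] [ 0.59957556 -0.29700663]
234 255 269 [161 203 204 204 206 206 207 191] [ 0.59541424 -0.28657789] [ 0.59646263 -0.29736197]
```

Request:
move_arm(moves=[{"gripper": 70,"x": 0.4,"y": 0,"z": 3.5,"roll": 0},{"gripper": 70,"x": 0,"y": 0,"z": 3.0,"roll": 0},{"gripper": 70,"x": 0,"y": 0,"z": 1.2,"roll": 0},{"gripper": 30,"x": 0,"y": 0,"z": 0,"roll": 0},{"gripper": 20,"x": 0,"y": 0,"z": 0,"roll": 0}])

```text
time_s: 16.75
eef_pos: [0.6105, -0.2905, 0.191]
eef_rot: [-0.0, 0.741, -0.672, 0.001]
wrist_force: [0.4, -0.3, -0.3]
opening: 0.282
```

Request:
move_arm(moves=[{"gripper": 0,"x": 0,"y": 0,"z": 0,"roll": 0},{"gripper": 0,"x": 0,"y": 0,"z": 0,"roll": 0},{"gripper": 0,"x": 0,"y": 0,"z": 0,"roll": 0}])

```text
time_s: 17.12
eef_pos: [0.6106, -0.2905, 0.1912]
eef_rot: [-0.0, 0.741, -0.672, 0.002]
wrist_force: [-0.3, 1.5, 5.7]
opening: 0.127
```

Request:
move_arm(moves=[{"gripper": 0,"x": 0,"y": 0,"z": -2.5,"roll": 0},{"gripper": 0,"x": 0,"y": 0,"z": -5.0,"roll": 0},{"gripper": 0,"x": 0,"y": 0,"z": -5.0,"roll": 0},{"gripper": 0,"x": 0,"y": 0,"z": 0,"roll": 0},{"gripper": 0,"x": 0,"y": 0,"z": 0,"roll": 0}])

```text
time_s: 17.75
eef_pos: [0.6094, -0.2897, 0.3135]
eef_rot: [0.0, 0.741, -0.672, -0.001]
wrist_force: [0.3, -0.1, -2.5]
opening: 0.124
```

```bash
python3 -c "
from plan import *
o,p,r=state();print(o['wrist_force'],o['torque'],o['opening'])
plan([(.447,.272,.31,-1.629)])
c=snap('wrist','w6')
im=np.load('pics/w6_raw.npy'); hsv=cv2.cvtColor(im,cv2.COLOR_BGR2HSV)
# wood mask contour
m=((hsv[...,0]>10)&(hsv[...,0]<28)&(hsv[...,1]>60)).astype(np.uint8)
n,l,s,_=cv2.connectedComponentsWithStats(m);i=np.argsort(-s[1:,4])[:4]+1;print(s[i])
"
```

```text
[ 0.29388386 -0.14107019 -2.46122528] [-0.06589965  0.02268091 -0.00347221] 0.12416988405662324
from [ 0.6094 -0.2897  0.3135] head -1.4729
(0.447, 0.272, 0.31, -1.629)
  (-5.23, 0.97, 0.03, 0.8)
  (-5.21, 1.04, 0.03, 0.8)
  (-5.2, 1.12, 0.03, 0.8)
  (-5.18, 1.19, 0.03, 0.8)
  (-5.16, 1.27, 0.03, 0.8)
  (-5.14, 1.34, 0.03, 0.8)
  (-5.12, 1.41, 0.03, 0.8)
  (-5.1, 1.48, 0.03, 0.8)
  (-5.08, 1.56, 0.03, 0.8)
  (-5.06, 1.63, 0.03, 0.8)
  (-5.04, 1.7, 0.03, 0.8)
[[  104   143   308   164 29896]
 [  239   297    44    34  1026]
 [  270   246     4    20    42]
 [  275   304    10    13    36]]
```

```bash
python3 - <<'E'
from plan import *
np.set_printoptions(precision=4,suppress=True)
im=np.load('pics/w6_raw.npy'); hsv=cv2.cvtColor(im,cv2.COLOR_BGR2HSV)
m=((hsv[...,0]>10)&(hsv[...,0]<28)&(hsv[...,1]>60)).astype(np.uint8)
n,l,s,_=cv2.connectedComponentsWithStats(m); k=np.argmax(s[1:,4])+1; m=l==k
I=R.identity(); Z=np.zeros(3)
f=lambda u,v,z:wr2w(Z,I,u,v,z)
print('far edge (tool coords, top z .183; underside .191)')
for u in range(125,400,30):
    v=np.nonzero(m[:,u])[0].min(); print(u,v,f(u+.5,v,.183)[:2],f(u+.5,v,.191)[:2])
print('ends')
for v in(170,200,230,250,270):
    x=np.nonzero(m[v])[0]; print(v,x.min(),x.max(),f(x.min(),v+.5,.183)[:2],f(x.max()+1,v+.5,.183)[:2])
E
```

```text
far edge (tool coords, top z .183; underside .191)
125 146 [-0.0716 -0.0559] [-0.0754 -0.0551]
155 145 [-0.0536 -0.0557] [-0.0564 -0.0549]
185 144 [-0.0368 -0.0556] [-0.0388 -0.0548]
215 143 [-0.0209 -0.0558] [-0.022 -0.055]
245 143 [-0.0054 -0.0556] [-0.0057 -0.0549]
275 143 [ 0.01   -0.0557] [ 0.0105 -0.0549]
305 143 [ 0.0256 -0.0559] [ 0.0269 -0.0551]
335 145 [ 0.0417 -0.0553] [ 0.0439 -0.0545]
365 146 [ 0.0588 -0.0553] [ 0.0618 -0.0545]
395 147 [ 0.0771 -0.0557] [ 0.0811 -0.0549]
ends
170 105 409 [-0.0863 -0.0425] [ 0.088  -0.0427]
200 109 405 [-0.086  -0.0247] [ 0.0878 -0.0248]
230 113 401 [-0.0864 -0.0058] [ 0.0882 -0.0058]
250 117 397 [-0.0861  0.0077] [0.0879 0.0076]
270 120 393 [-0.0869  0.022 ] [0.088  0.0219]
```

```bash
python3 -c "
from plan import *
plan([(.31,.273,.31,-1.629,5.4)])"
```

```text
from [ 0.6091 -0.2896  0.3123] head -1.473
(0.31, 0.273, 0.31, -1.629, 5.4)
  (-4.91, 2.02, 0.02, 0.7)
  (-4.88, 2.09, 0.02, 0.7)
  (-4.85, 2.15, 0.02, 0.7)
  (-4.83, 2.21, 0.02, 0.7)
  (-4.8, 2.28, 0.02, 0.7)
  (-4.77, 2.34, 0.02, 0.7)
  (-4.74, 2.4, 0.02, 0.7)
  (-4.7, 2.46, 0.02, 0.7)
  (-4.67, 2.52, 0.02, 0.7)
  (-4.64, 2.58, 0.02, 0.7)
  (-4.61, 2.64, 0.02, 0.7)
  (-4.57, 2.7, 0.02, 0.7)
```

Request:
move_arm(moves=[{"gripper": 0,"x": -4.0,"y": 1.6,"z": 0,"roll": 0.7},{"gripper": 0,"x": -4.9,"y": 2.1,"z": 0,"roll": 0.7},{"gripper": 0,"x": -4.9,"y": 2.1,"z": 0,"roll": 0.7},{"gripper": 0,"x": -4.8,"y": 2.2,"z": 0,"roll": 0.7},{"gripper": 0,"x": -4.8,"y": 2.3,"z": 0,"roll": 0.7}])

```text
time_s: 18.42
eef_pos: [0.4884, -0.0624, 0.3121]
eef_rot: [0.001, 0.72, -0.694, -0.002]
wrist_force: [0.9, 1.6, -1.3]
opening: 0.127
```

Request:
move_arm(moves=[{"gripper": 0,"x": -4.8,"y": 2.3,"z": 0,"roll": 0.7},{"gripper": 0,"x": -4.8,"y": 2.4,"z": 0,"roll": 0.7},{"gripper": 0,"x": -4.7,"y": 2.5,"z": 0,"roll": 0.7},{"gripper": 0,"x": -4.7,"y": 2.5,"z": 0,"roll": 0.7},{"gripper": 0,"x": -4.7,"y": 2.6,"z": 0,"roll": 0.7}])

```text
time_s: 19.05
eef_pos: [0.3624, 0.1726, 0.3127]
eef_rot: [-0.001, -0.698, 0.716, 0.001]
wrist_force: [0.6, 1.3, -1.2]
opening: 0.122
```

Request:
move_arm(moves=[{"gripper": 0,"x": -4.6,"y": 2.6,"z": 0,"roll": 0.7},{"gripper": 0,"x": -4.4,"y": 2.6,"z": 0,"roll": 0.7},{"gripper": 0,"x": 0,"y": 0,"z": 0,"roll": 0},{"gripper": 0,"x": 0,"y": 0,"z": 0,"roll": 0},{"gripper": 0,"x": 0,"y": 0,"z": 0,"roll": 0}])

```text
time_s: 19.68
eef_pos: [0.3153, 0.2622, 0.3136]
eef_rot: [-0.001, -0.689, 0.725, 0.0]
wrist_force: [-0.1, -0.2, -1.1]
opening: 0.125
```

```bash
python3 - <<'E'
from plan import *
np.set_printoptions(precision=4,suppress=True)
plan([(.4453,.273,.31,-1.629)])
o,p,r=state();np.save('pics/p7.npy',np.r_[p,r.as_quat()]);print(r.as_matrix())
snap('wrist','w7')
im=np.load('pics/w7_raw.npy');cv2.imwrite('pics/w7.png',cv2.resize(im[:300,60:460],(800,600),interpolation=cv2.INTER_CUBIC))
E
```

```text
from [0.3153 0.2622 0.3136] head -1.6213
(0.4453, 0.273, 0.31, -1.629)
  (-0.58, -4.31, 0.12, 0.1)
  (-0.59, -4.31, 0.12, 0.1)
  (-0.6, -4.31, 0.12, 0.1)
[[-0.0504 -0.9987 -0.0011]
 [-0.9987  0.0504 -0.0007]
 [ 0.0007  0.001  -1.    ]]
```

View pics/w7.png

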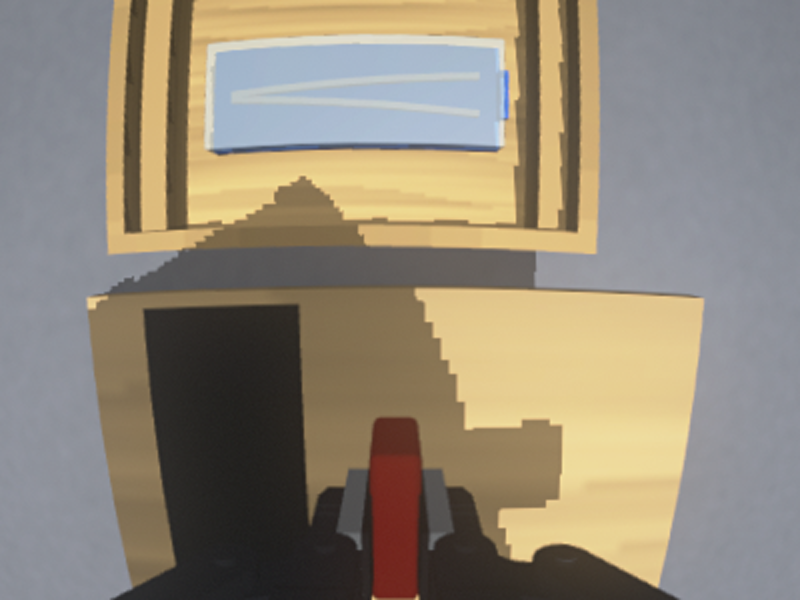

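The last picture shows the case flat inside the tray (207–505, 38–152) and the divider level in the grip. The tray's -x rim corners are at (107,255) and (597,254), so I'll work out the final tray position from them.

```bash
python3 - <<'E'
from plan import *
np.set_printoptions(precision=4,suppress=True)
d=np.load('pics/p7.npy');p=d[:3];r=R.from_quat(d[3:])
f=lambda u,v,z=.054:wr2w(p,r,60+u/2,v/2,z)[:2]
A,B=f(107,255),f(597,254);print('outer -x corners +y,-y',A,B,np.linalg.norm(A-B))
C,D=f(124,232),f(579,231);print('inner',C,D,np.linalg.norm(C-D))
E,F=f(115,5),f(598,5);print('top',E,F)
h=np.arctan2(*( (A-B)*[-1,1])[::1]); 
for P,Q,lx in((A,B,.066),(C,D,.058)):
  e=(P-Q)/np.linalg.norm(P-Q);yaw=np.arctan2(-e[0],e[1]);c=(P+Q)/2+lx*np.array([e[1],-e[0]]);print('yaw',yaw,'centre',c)
  o=.0009*np.array([np.cos(yaw-np.pi/2),np.sin(yaw-np.pi/2)])-.0017*np.array([np.sin(yaw-np.pi/2),-np.cos(yaw-np.pi/2)]);print('TCP target',c-o)
# plate far edge now
for u,v in((89,298),(396,289),(703,298)):print('plate',wr2w(np.zeros(3),R.identity(),60+u/2,v/2,.183))
c=np.array(f(207,152,.026)),f(505,148,.026);print(c)
E
```

```text
outer -x corners +y,-y [0.3855 0.3767] [0.3736 0.1779] 0.19920874870457722
inner [0.394  0.3677] [0.3828 0.1854] 0.18268844832410153
top [0.494  0.3688] [0.478  0.1715]
yaw -0.05984139990603371 centre [0.4455 0.2733]
TCP target [0.4438 0.2743]
yaw -0.061607300319884165 centre [0.4463 0.273 ]
TCP target [0.4446 0.274 ]
plate [-0.0853 -0.0549  0.183 ]
plate [ 0.0011 -0.0549  0.183 ]
plate [ 0.0877 -0.0551  0.183 ]
(array([0.426 , 0.3379]), array([0.419 , 0.2086]))
```

```bash
python3 -c "
from plan import *
plan([(.4447,.2741,.30,-1.6313,4.8)])"
```

```text
from [0.3155 0.2621 0.3138] head -1.6216
(0.4447, 0.2741, 0.3, -1.6313, 4.8)
  (-0.62, -4.28, 0.46, 0.2)
  (-0.63, -4.28, 0.46, 0.2)
  (-0.64, -4.28, 0.46, 0.2)
```

Request:
move_arm(moves=[{"gripper": 0,"x": -0.6,"y": -4.3,"z": 0,"roll": 0.2},{"gripper": 0,"x": -0.6,"y": -4.3,"z": 0.5,"roll": 0.2},{"gripper": 0,"x": -0.7,"y": -4.3,"z": 1.5,"roll": 0.2},{"gripper": 0,"x": 0,"y": 0,"z": 3.0,"roll": 0},{"gripper": 0,"x": 0,"y": 0,"z": 0,"roll": 0}])

```text
time_s: 20.35
eef_pos: [0.4443, 0.2736, 0.2615]
eef_rot: [-0.003, -0.685, 0.729, 0.001]
wrist_force: [-1.0, 0.0, -1.3]
opening: 0.123
```

Request:
move_arm(moves=[{"gripper": 0,"x": 0,"y": 0,"z": 0,"roll": 0},{"gripper": 0,"x": 0,"y": 0,"z": 0,"roll": 0}])

```text
time_s: 20.6
eef_pos: [0.4451, 0.2753, 0.2656]
eef_rot: [0.001, -0.686, 0.728, -0.001]
wrist_force: [0.2, -0.0, -1.5]
opening: 0.123
```

```bash
python3 -c "
from plan import *
plan([(.4447,.2741,.245,-1.6313)]);print(state()[0]['dq'])"
```

```text
from [0.4451 0.2753 0.2656] head -1.6301
(0.4447, 0.2741, 0.245, -1.6313)
  (0.12, 0.03, 2.06, 0.1)
[ 0.00447771 -0.00223386  0.00054888 -0.00019522 -0.00249917  0.0010072 ]
```

Request:
move_arm(moves=[{"gripper": 0,"x": 0.1,"y": 0,"z": 1.5,"roll": 0},{"gripper": 0,"x": 0,"y": 0,"z": 0.8,"roll": 0},{"gripper": 0,"x": 0,"y": 0,"z": 0.8,"roll": 0},{"gripper": 0,"x": 0,"y": 0,"z": 0.4,"roll": 0},{"gripper": 0,"x": 0,"y": 0,"z": 0,"roll": 0}])

```text
time_s: 21.22
eef_pos: [0.4446, 0.2742, 0.2287]
eef_rot: [-0.0, -0.686, 0.728, 0.0]
wrist_force: [-0.6, -0.5, -1.7]
opening: 0.128
```

Request:
move_arm(moves=[{"gripper": 0,"x": 0,"y": 0,"z": 0.2,"roll": 0},{"gripper": 0,"x": 0,"y": 0,"z": 0,"roll": 0},{"gripper": 0,"x": 0,"y": 0,"z": 0.1,"roll": 0},{"gripper": 0,"x": 0,"y": 0,"z": 0,"roll": 0}])

```text
time_s: 21.72
eef_pos: [0.4448, 0.2744, 0.2272]
eef_rot: [0.0, -0.686, 0.728, -0.0]
wrist_force: [-3.4, -0.9, 6.3]
opening: 0.123
```

Contact came at the expected ledge height (TCP z 0.2272), so I'll release and rise.

Request:
move_arm(moves=[{"gripper": 35,"x": 0,"y": 0,"z": 0,"roll": 0},{"gripper": 35,"x": 0,"y": 0,"z": 0,"roll": 0},{"gripper": 35,"x": 0,"y": 0,"z": 0,"roll": 0},{"gripper": 35,"x": 0,"y": 0,"z": -2,"roll": 0},{"gripper": 60,"x": 0,"y": 0,"z": -5,"roll": 0}])

```text
time_s: 22.35
eef_pos: [0.4436, 0.2738, 0.2944]
eef_rot: [-0.003, -0.686, 0.728, 0.001]
wrist_force: [1.0, -0.0, 0.7]
opening: 0.548
```

Request:
move_arm(moves=[{"gripper": 60,"x": 0,"y": 4.0,"z": -4,"roll": 0},{"gripper": 60,"x": 0,"y": 3.0,"z": 0,"roll": 0},{"gripper": 60,"x": 0,"y": 0,"z": 0,"roll": 0},{"gripper": 60,"x": 0,"y": 0,"z": 0,"roll": 0}])

```text
time_s: 22.85
eef_pos: [0.3752, 0.2784, 0.3362]
eef_rot: [0.0, -0.686, 0.728, -0.0]
wrist_force: [0.7, 0.3, -0.9]
opening: 0.606
```

```bash
python3 - <<'E'
from plan import *
np.set_printoptions(precision=4,suppress=True)
o,p,r=state();print(p,o['wrist_force'],o['opening']);snap('wrist','w8')
im=np.load('pics/w8_raw.npy').astype(int);k=im.sum(2)/3
hsv=cv2.cvtColor(im.astype(np.uint8),cv2.COLOR_BGR2HSV)
# black panel: dark low region, left half of picture
m=((k<60)).astype(np.uint8);n,l,s,c=cv2.connectedComponentsWithStats(m)
for i in np.argsort(-s[1:,4])[:5]+1:print(s[i],c[i])
# candidates for panel rect: world at z=.044
for i in np.argsort(-s[1:,4])[:5]+1:
  pts=np.argwhere(l==i)[:,::-1]; w=np.array([wr2w(p,r,u+.5,v+.5,.044)[:2] for u,v in pts[::5]])
  print(i,cv2.minAreaRect((w*1000).astype(np.float32)))
m=(((hsv[...,0]<6)|(hsv[...,0]>174))&(hsv[...,1]>150)).astype(np.uint8)
v,u=np.nonzero(m);print('red',u.min(),u.max(),v.min(),v.max(),wr2w(p,r,(u.min()+u.max()+1)/2,v.max(),.074))
E
```

```text
[0.3752 0.2784 0.3362] [ 0.7156  0.3499 -0.9191] 0.6058024779630294
[   15   237   485   147 37549] [256.8007 335.013 ]
[ 180   60   49  110 4133] [202.6143 123.5802]
[ 192    0  121   15 1191] [243.0025   5.5055]
[211  19  52  19 885] [235.6621  27.5718]
[308  14   8   7  28] [311.7143  17.1429]
21 ((158.68630981445312, 298.48956298828125), (938.4714965820312, 345.2320251464844), 87.30591583251953)
13 ((448.2787170410156, 320.29498291015625), (43.29350662231445, 98.03947448730469), 86.24671173095703)
1 ((545.8128051757812, 271.55084228515625), (106.09756469726562, 13.47447395324707), 87.1208267211914)
10 ((524.8335571289062, 286.7532653808594), (44.69054412841797, 16.766630172729492), 86.6762924194336)
8 ((532.5225830078125, 220.14808654785156), (1.5854334831237793, 6.348024368286133), 61.95418167114258)
red 250 263 89 137 [0.4278 0.2748 0.074 ]
```

```bash
python3 -c "
from plan import *
plan([(.60,.018,.33,-1.40,5.8,1)])"
```

```text
from [0.3755 0.2784 0.3361] head -1.6304
(0.6, 0.018, 0.33, -1.4, 5.8, 1)
  (4.11, -3.99, 0.1, -2.2)
  (4.26, -3.83, 0.1, -2.2)
  (4.4, -3.67, 0.1, -2.2)
  (4.54, -3.5, 0.1, -2.2)
  (4.67, -3.32, 0.1, -2.2)
  (4.8, -3.14, 0.1, -2.2)
```

Request:
move_arm(moves=[{"gripper": 60,"x": 4.1,"y": -4.0,"z": 0,"roll": -2.2},{"gripper": 60,"x": 4.3,"y": -3.8,"z": 0,"roll": -2.2},{"gripper": 60,"x": 4.4,"y": -3.7,"z": 0,"roll": -2.2},{"gripper": 60,"x": 4.5,"y": -3.5,"z": 0,"roll": -2.2},{"gripper": 60,"x": 4.7,"y": -3.3,"z": 0,"roll": -2.2}])

```text
time_s: 23.52
eef_pos: [0.5637, 0.059, 0.3355]
eef_rot: [0.0, 0.753, -0.659, -0.0]
wrist_force: [0.6, 0.3, -0.2]
opening: 0.602
```

Request:
move_arm(moves=[{"gripper": 60,"x": 4.8,"y": -3.1,"z": 0.5,"roll": -2.2},{"gripper": 60,"x": 0,"y": 0,"z": 0,"roll": 0},{"gripper": 60,"x": 0,"y": 0,"z": 0,"roll": 0},{"gripper": 60,"x": 0,"y": 0,"z": 0,"roll": 0}])

```text
time_s: 24.02
eef_pos: [0.5985, 0.0188, 0.3309]
eef_rot: [0.0, 0.765, -0.644, -0.0]
wrist_force: [0.4, 0.8, 0.0]
opening: 0.6
```

```bash
python3 - <<'E'
from plan import *
np.set_printoptions(precision=4,suppress=True)
o,p,r=state();m=r.as_matrix();print(p,np.arctan2(m[1,0],m[0,0]));snap('wrist','w9')
im=np.load('pics/w9_raw.npy').astype(int);k=im.max(2)
for T in(45,60):
  n,l,s,c=cv2.connectedComponentsWithStats((k<T).astype(np.uint8))
  for i in np.argsort(-s[1:,4])[:4]+1:
    pts=np.argwhere(l==i)[:,::-1]; w=np.array([wr2w(p,r,u+.5,v+.5,.024)[:2] for u,v in pts])
    print(T,s[i],c[i],cv2.minAreaRect((w*1000).astype(np.float32)))
E
```

```text
[0.5985 0.0188 0.3309] -1.3987854520889995
45 [   16   263   484   121 29907] [262.6025 341.954 ] ((359.65765380859375, -21.995269775390625), (320.6445007324219, 974.6991577148438), 11.268568992614746)
45 [193 269   6   4  13] [195.6154 270.8462] ((496.2209777832031, 67.59191131591797), (3.796408176422119, 5.260176658630371), 12.16637134552002)
45 [ 23 197   6   2   6] [ 25.5 197.5] ((539.8113403320312, 295.83831787109375), (9.236942291259766, 0.8843636512756348), 86.64511108398438)
45 [368 283   4   3   6] [369.6667 284.    ] ((508.6434631347656, -130.15269470214844), (4.489739894866943, 1.5961016416549683), 77.03707122802734)
60 [   15   237   485   147 37135] [255.5422 335.0727] ((368.17779541015625, -23.92852783203125), (364.12139892578125, 976.5243530273438), 9.854965209960938)
60 [ 250  101   28   86 1201] [260.9201 154.5037] ((640.6965942382812, 19.310619354248047), (80.77666473388672, 24.986366271972656), 11.921825408935547)
60 [ 17 195  36  24 524] [ 34.1088 206.9313] ((529.75830078125, 281.9233093261719), (61.901729583740234, 20.817020416259766), 87.2508773803711)
60 [  0 229  20  48 350] [  7.3629 243.0057] ((443.3182373046875, 345.9761657714844), (40.281002044677734, 85.75772857666016), 76.38040924072266)
```

```bash
python3 - <<'E'
from plan import *
np.set_printoptions(precision=4,suppress=True)
o,p,r=state()
im=np.load('pics/w9_raw.npy').astype(int);k=im.max(2)
for T in(60,70):
  m=(k<T)
  print(T)
  C=[]
  for v in range(99,190,4):
    u=np.nonzero(m[v,240:290])[0]+240
    if len(u):
      a=wr2w(p,r,u.min(),v+.5,.027)[:2];b=wr2w(p,r,u.max()+1,v+.5,.027)[:2];C.append((a+b)/2);print(v,u.min(),u.max(),a,b,np.linalg.norm(a-b))
  C=np.array(C);print(np.polyfit(C[:,0],C[:,1],1))
E
```

```text
60
103 257 258 [0.6774 0.0323] [0.6777 0.0305] 0.0018112187980338127
107 258 259 [0.6739 0.0308] [0.6742 0.029 ] 0.0018131163157344113
111 258 267 [0.6703 0.0302] [0.6719 0.0212] 0.009079740748091774
115 258 267 [0.6667 0.0295] [0.6683 0.0206] 0.00909116204041614
119 258 267 [0.6631 0.0289] [0.6647 0.0199] 0.009103688818808464
123 258 268 [0.6594 0.0282] [0.6612 0.0184] 0.010029918651633279
127 250 264 [0.6545 0.0348] [0.6569 0.0213] 0.01369461832970235
131 250 264 [0.6509 0.0342] [0.6533 0.0207] 0.013718439827014919
135 250 263 [0.6473 0.0336] [0.6495 0.0209] 0.012827353600540875
139 250 263 [0.6436 0.0329] [0.6458 0.0203] 0.012852774860211753
143 250 262 [0.64   0.0323] [0.642  0.0205] 0.011959591481842372
147 251 262 [0.6364 0.0308] [0.6383 0.0199] 0.011063890439748538
151 251 261 [0.6328 0.0301] [0.6345 0.0201] 0.01016555935962239
155 251 277 [0.6291 0.0295] [0.6334 0.0049] 0.02504203590688165
159 251 277 [0.6254 0.0289] [0.6297 0.0042] 0.025107116846460713
163 251 277 [0.6216 0.0282] [0.626  0.0035] 0.02517551601727083
167 251 277 [0.6179 0.0276] [0.6223 0.0027] 0.02524728108403
[... 1022 characters left out ...]
] [0.6408 0.0062] 0.025843967434202253
151 250 277 [0.6326 0.0311] [0.6371 0.0055] 0.02590471055259947
155 251 277 [0.6291 0.0295] [0.6334 0.0049] 0.02504203590688165
159 251 277 [0.6254 0.0289] [0.6297 0.0042] 0.025107116846460713
163 251 277 [0.6216 0.0282] [0.626  0.0035] 0.02517551601727083
167 251 277 [0.6179 0.0276] [0.6223 0.0027] 0.02524728108403788
171 251 278 [0.6141 0.027 ] [0.6187 0.0011] 0.026263873801707825
175 251 278 [0.6103 0.0263] [0.6149 0.0004] 0.026345460086197807
179 252 277 [0.6067 0.0247] [0.611  0.0006] 0.02454033245837042
183 252 274 [0.6029 0.0241] [0.6067 0.0026] 0.02177367882181522
187 259 270 [0.6002 0.0169] [0.6022 0.0057] 0.011398498761694653
[ 0.2176 -0.1196]
```

```bash
python3 -c "
from plan import *
plan([(.629,.0172,.23,-1.361,5.8,1),(.629,.0172,.177,-1.361)])"
```

```text
from [0.5985 0.019  0.3311] head -1.3984
(0.629, 0.0172, 0.23, -1.361, 5.8, 1)
  (0.35, -1.49, 5.06, -1.1)
  (0.38, -1.48, 5.06, -1.1)
(0.629, 0.0172, 0.177, -1.361)
  (0.0, 0.0, 5.3, -0.0)
```

Request:
move_arm(moves=[{"gripper": 60,"x": 0.3,"y": -1.5,"z": 4.5,"roll": -1.1},{"gripper": 60,"x": 0.4,"y": -1.5,"z": 5.0,"roll": -1.1},{"gripper": 60,"x": 0,"y": 0,"z": 0,"roll": 0},{"gripper": 60,"x": 0,"y": 0,"z": 0,"roll": 0},{"gripper": 60,"x": 0,"y": 0,"z": 0,"roll": 0}])

```text
time_s: 24.7
eef_pos: [0.6305, 0.0166, 0.2395]
eef_rot: [-0.001, 0.777, -0.629, 0.002]
wrist_force: [0.6, 0.4, 0.4]
opening: 0.599
```

```bash
python3 -c "
from plan import *
plan([(.629,.0172,.177,-1.361)])"
```

```text
from [0.6305 0.0166 0.2395] head -1.361
(0.629, 0.0172, 0.177, -1.361)
  (-0.05, 0.07, 3.12, 0.0)
  (-0.05, 0.07, 3.12, 0.0)
```

Request:
move_arm(moves=[{"gripper": 60,"x": 0,"y": 0.1,"z": 4.0,"roll": 0},{"gripper": 60,"x": 0,"y": 0,"z": 1.6,"roll": 0},{"gripper": 60,"x": 0,"y": 0,"z": 0,"roll": 0},{"gripper": 60,"x": 0,"y": 0,"z": 0,"roll": 0}])

```text
time_s: 25.2
eef_pos: [0.6296, 0.016, 0.1818]
eef_rot: [-0.001, 0.777, -0.629, 0.001]
wrist_force: [0.7, 0.4, 0.4]
opening: 0.599
```

```bash
python3 - <<'E'
from plan import *
plan([(.629,.0172,.177,-1.361)])
o,p,r=state();snap('wrist','w10');k=np.load('pics/w10_raw.npy').max(2)
for v in range(110,290,10):
  d=np.nonzero(k[v,200:315]<70)[0]+200
  s=np.split(d,np.nonzero(np.diff(d)>2)[0]+1) if len(d) else []
  print(v,[(int(a[0]),int(a[-1])) for a in s if len(a)>3])
E
```

```text
from [0.6296 0.016  0.1818] head -1.3613
(0.629, 0.0172, 0.177, -1.361)
  (-0.12, 0.03, 0.48, -0.0)
110 []
120 []
130 []
140 []
150 []
160 [(242, 265)]
170 [(241, 265)]
180 [(241, 265)]
190 [(242, 265)]
200 [(242, 264)]
210 [(225, 282)]
220 [(225, 281)]
230 [(225, 281)]
240 [(202, 207), (225, 280), (307, 312)]
250 [(200, 208), (226, 280), (307, 314)]
260 [(200, 209), (226, 279), (307, 314)]
270 [(200, 209), (227, 279), (306, 314)]
280 [(200, 206), (227, 238), (243, 264), (267, 278), (309, 314)]
```

Request:
move_arm(moves=[{"gripper": 60,"x": -0.2,"y": 0,"z": 0.5,"roll": 0},{"gripper": 45,"x": 0,"y": 0,"z": 0,"roll": 0},{"gripper": 38,"x": 0,"y": 0,"z": 0,"roll": 0},{"gripper": 34,"x": 0,"y": 0,"z": 0,"roll": 0},{"gripper": 30,"x": 0,"y": 0,"z": 0,"roll": 0}])

```text
time_s: 25.88
eef_pos: [0.6284, 0.0181, 0.1753]
eef_rot: [-0.0, 0.777, -0.629, 0.0]
wrist_force: [-0.1, 0.9, -0.0]
opening: 0.299
```

Request:
move_arm(moves=[{"gripper": 20,"x": 0,"y": 0,"z": 0,"roll": 0},{"gripper": 20,"x": 0,"y": 0,"z": 0,"roll": 0},{"gripper": 20,"x": 0,"y": 0,"z": 0,"roll": 0}])

```text
time_s: 26.25
eef_pos: [0.6286, 0.0181, 0.1754]
eef_rot: [-0.0, 0.777, -0.629, 0.0]
wrist_force: [0.3, -0.3, 3.1]
opening: 0.292
```

Request:
move_arm(moves=[{"gripper": 20,"x": 0,"y": 0,"z": -1.5,"roll": 0},{"gripper": 20,"x": 0,"y": 0,"z": -3.5,"roll": 0},{"gripper": 20,"x": 0,"y": 0,"z": -4.5,"roll": 0},{"gripper": 20,"x": 0,"y": 0,"z": -2.5,"roll": 0},{"gripper": 20,"x": 0,"y": 0,"z": 0,"roll": 0}])

```text
time_s: 26.88
eef_pos: [0.6293, 0.018, 0.2986]
eef_rot: [-0.001, 0.777, -0.629, 0.003]
wrist_force: [-0.4, 0.3, -1.3]
opening: 0.297
```

```bash
python3 - <<'E'
from plan import *
o,p,r=state();print(o['opening'],o['wrist_force']);snap('wrist','w11');k=np.load('pics/w11_raw.npy').max(2)
for v in range(130,290,12):
  d=np.nonzero(k[v,200:315]<70)[0]+200
  s=np.split(d,np.nonzero(np.diff(d)>2)[0]+1) if len(d) else []
  print(v,[(int(a[0]),int(a[-1])) for a in s if len(a)>3])
c=np.nonzero(k[:,253]<70)[0];print(c[:6])
plan([(.4368,.321,.29,-1.6313,4.8)])
E
```

```text
0.29688255799779983 [-0.42505262  0.34286532 -1.25557906]
130 []
142 []
154 [(245, 269)]
166 [(245, 269)]
178 [(245, 269)]
190 [(245, 269)]
202 [(245, 269)]
214 [(227, 286)]
226 [(227, 286)]
238 [(228, 286)]
250 [(204, 214), (226, 288), (300, 310)]
262 [(200, 211), (224, 291), (304, 314)]
274 [(200, 219), (224, 291), (296, 314)]
286 [(200, 241), (247, 268), (273, 314)]
[153 154 155 156 157 158]
from [0.6285 0.0181 0.2964] head -1.3612
(0.4368, 0.321, 0.29, -1.6313, 4.8)
  (-4.2, 1.56, 0.08, 1.9)
  (-4.15, 1.7, 0.08, 1.9)
  (-4.09, 1.84, 0.08, 1.9)
  (-4.02, 1.97, 0.08, 1.9)
  (-3.95, 2.11, 0.08, 1.9)
  (-3.88, 2.24, 0.08, 1.9)
  (-3.8, 2.37, 0.08, 1.9)
  (-3.72, 2.5, 0.08, 1.9)
```

Request:
move_arm(moves=[{"gripper": 20,"x": -3.5,"y": 1.3,"z": 0,"roll": 1.9},{"gripper": 20,"x": -4.2,"y": 1.7,"z": 0,"roll": 1.9},{"gripper": 20,"x": -4.1,"y": 1.8,"z": 0,"roll": 1.9},{"gripper": 20,"x": -4.1,"y": 2.0,"z": 0,"roll": 1.9},{"gripper": 20,"x": -4.0,"y": 2.1,"z": 0,"roll": 1.9}])

```text
time_s: 27.55
eef_pos: [0.5105, 0.2038, 0.2933]
eef_rot: [0.001, 0.722, -0.692, -0.001]
wrist_force: [1.0, 0.6, -0.0]
opening: 0.291
```

Request:
move_arm(moves=[{"gripper": 20,"x": -3.9,"y": 2.2,"z": 0,"roll": 1.9},{"gripper": 20,"x": -3.8,"y": 2.4,"z": 0,"roll": 1.9},{"gripper": 20,"x": -3.2,"y": 2.3,"z": 0,"roll": 1.9},{"gripper": 20,"x": 0,"y": 0,"z": 0,"roll": 0},{"gripper": 20,"x": 0,"y": 0,"z": 0,"roll": 0}])

```text
time_s: 28.18
eef_pos: [0.4416, 0.3108, 0.294]
eef_rot: [-0.001, -0.687, 0.726, 0.0]
wrist_force: [-0.4, 0.4, -0.3]
opening: 0.293
```

```bash
python3 -c "
from plan import *
plan([(.4353,.321,.25,-1.6313)])"
```

```text
from [0.4416 0.3108 0.294 ] head -1.6257
(0.4353, 0.321, 0.25, -1.6313)
  (-0.99, 0.68, 4.4, 0.3)
```

Request:
move_arm(moves=[{"gripper": 20,"x": -1.0,"y": 0.7,"z": 1.0,"roll": 0.3},{"gripper": 20,"x": 0,"y": 0,"z": 3.4,"roll": 0},{"gripper": 20,"x": 0,"y": 0,"z": 0,"roll": 0},{"gripper": 20,"x": 0,"y": 0,"z": 0,"roll": 0},{"gripper": 20,"x": 0,"y": 0,"z": 0,"roll": 0}])

```text
time_s: 28.8
eef_pos: [0.4361, 0.3216, 0.2524]
eef_rot: [0.001, -0.685, 0.728, -0.0]
wrist_force: [0.3, 0.3, -0.3]
opening: 0.29
```

```bash
python3 -c "
from plan import *
plan([(.4353,.321,.221,-1.6313)])"
```

```text
from [0.4361 0.3216 0.2524] head -1.6322
(0.4353, 0.321, 0.221, -1.6313)
  (0.06, 0.08, 3.14, -0.1)
```

Request:
move_arm(moves=[{"gripper": 20,"x": 0,"y": 0.1,"z": 1.5,"roll": 0},{"gripper": 20,"x": 0,"y": 0,"z": 1.0,"roll": 0},{"gripper": 20,"x": 0,"y": 0,"z": 0.5,"roll": 0},{"gripper": 20,"x": 0,"y": 0,"z": 0,"roll": 0},{"gripper": 20,"x": 0,"y": 0,"z": 0,"roll": 0}])

```text
time_s: 29.42
eef_pos: [0.4346, 0.3216, 0.2213]
eef_rot: [0.0, -0.685, 0.728, -0.0]
wrist_force: [0.1, -0.5, -0.4]
opening: 0.293
```

Request:
move_arm(moves=[{"gripper": 20,"x": 0,"y": 0,"z": 0.15,"roll": 0},{"gripper": 20,"x": 0,"y": 0,"z": 0,"roll": 0},{"gripper": 20,"x": 0,"y": 0,"z": 0,"roll": 0}])

```text
time_s: 29.8
eef_pos: [0.4345, 0.3216, 0.2198]
eef_rot: [0.0, -0.685, 0.728, -0.0]
wrist_force: [0.5, 0.3, -0.6]
opening: 0.29
```

Request:
move_arm(moves=[{"gripper": 20,"x": 0,"y": 0,"z": 0.1,"roll": 0},{"gripper": 20,"x": 0,"y": 0,"z": 0,"roll": 0},{"gripper": 20,"x": 0,"y": 0,"z": 0,"roll": 0}])

```text
time_s: 30.18
eef_pos: [0.4345, 0.3216, 0.2194]
eef_rot: [0.0, -0.685, 0.728, -0.0]
wrist_force: [-1.6, -1.0, 5.4]
opening: 0.295
```

Contact is at the expected height (z 0.2194, 5 N). I'll open gently and retreat straight up.

Request:
move_arm(moves=[{"gripper": 33,"x": 0,"y": 0,"z": 0,"roll": 0},{"gripper": 38,"x": 0,"y": 0,"z": 0,"roll": 0},{"gripper": 38,"x": 0,"y": 0,"z": 0,"roll": 0},{"gripper": 38,"x": 0,"y": 0,"z": -1.5,"roll": 0},{"gripper": 38,"x": 0,"y": 0,"z": -3.0,"roll": 0}])

```text
time_s: 30.8
eef_pos: [0.434, 0.3213, 0.2638]
eef_rot: [-0.001, -0.685, 0.728, 0.0]
wrist_force: [0.3, 0.6, -0.2]
opening: 0.382
```

Request:
move_arm(moves=[{"gripper": 38,"x": 0,"y": 0,"z": -5.0,"roll": 0},{"gripper": 38,"x": 0,"y": 6.0,"z": -3.0,"roll": 0},{"gripper": 38,"x": 0,"y": 3.0,"z": 0,"roll": 0},{"gripper": 38,"x": 0,"y": 0,"z": 0,"roll": 0},{"gripper": 38,"x": 0,"y": 0,"z": 0,"roll": 0}])

```text
time_s: 31.42
eef_pos: [0.3492, 0.3269, 0.3424]
eef_rot: [0.001, -0.685, 0.728, -0.0]
wrist_force: [-0.1, -0.7, -0.7]
opening: 0.384
```

```bash
python3 - <<'E'
from plan import *
np.set_printoptions(precision=4,suppress=True)
o,p,r=state();print(p,o['wrist_force']);snap('wrist','w12');im=np.load('pics/w12_raw.npy').astype(int)
k=im.max(2);n,l,s,c=cv2.connectedComponentsWithStats((k<70).astype(np.uint8))
for i in np.argsort(-s[1:,4])[:4]+1:
  pts=np.argwhere(l==i)[:,::-1];w=np.array([wr2w(p,r,u+.5,v+.5,.044)[:2] for u,v in pts[::2]]);print(s[i],cv2.minAreaRect((w*1000).astype(np.float32)))
i=np.argsort(-s[1:,4])[1]+1; x,y,w,h=s[i][:4]
g=k[y-4:y+h+4:5,x-4:x+w+4:3]
for row in g:print(' '.join(f'{v:3d}' for v in row))
t=ctrl.camera('top');a=np.load('pics/top0_raw.npy').astype(int);b=t['img'][:,:,::-1].astype(int)
d=np.abs(a-b).max(2)
for n,(u,v) in dict(saucer=(201,145),level=(253,163)).items():print(n,'diff',d[v-25:v+25,u-25:u+25].mean() if n=='saucer' else d[v-12:v+12,u-12:u+12].mean())
E
```

```text
[0.3492 0.3269 0.3424] [-0.1338 -0.6702 -0.6936]
[   28   235   484   149 39715] ((114.87600708007812, 242.71401977539062), (984.0059204101562, 356.7235107421875), 82.22991943359375)
[ 233   30   48  107 3133] ((448.6361999511719, 320.65313720703125), (41.87379837036133, 97.96508026123047), 86.43942260742188)
[260   0  50  10 463] ((522.0589599609375, 290.53924560546875), (45.09868240356445, 9.706854820251465), 89.10739135742188)
[ 26 376  11   8  51] ((-7.820662498474121, 791.9082641601562), (16.587791442871094, 50.58319091796875), 38.421356201171875)
228 228 228 228 228 228 228 227 228 228 228 228 228 227 226 217 212 211 212
231 222  56  58  59  59  58  59  57  57  60  59  61  61  61  62  63  62 219
232 187  61  62  63  62  62  62  51  54  58  53  63  64  64  66  67  65 222
232 181  61  64  64  64  61  52  51  56  58  54  66  67  67  67  68  64 221
230 178  62  64  65  65  65  52  53  58  61  54  66  68  69  68  68  65 220
226 156  65  66  65  66  67  54  55  57  62  56  68  70  70  70  70  70 224
221 177  67  67  67  67  67  55  55  59  62  55  68  69  70  72  72  71 224
230 210  
[... 555 characters left out ...]
 69  69  72  71  74  75  78  72  79  79 225
226 206  66  62  54  67  68  65  68  70  70  72  71  74  78  72  80  80 230
229 193  68  61  52  66 163 210 157  70  72 165 214 159  78  76  79  80 232
141 170  67  69  51  66  66  67  70  70  72  72  72  76  77  75  81  79 236
130 100  61  67  53  66  67  68  69  70  71  73  76  75  77  75  80  78 229
123 100  51  62  50  66  67  68  68  69  71  73  74  77  78  75  80  77 223
132 103  50  50  51  62  63  62  64  66  67  68  69  70  72  75  81  77 233
135 118  49  49  50  51  51  69  69  71  72  72  73  74  76  78  79  79 235
137 115  48  49  50  51  53  55  70  71  72  73  74  78  78  79  80  81 234
saucer diff 1.6848
level diff 1.7065972222222223
```

```bash
python3 -c "
from h import *
print(ctrl.hand_in())"
```

```text
the job is handed in; nothing more can be done
None
```

The tray is packed in the order asked, and I handed the job in at about 31.5 s on the robot's clock.

- **Case:** I took the case nearest the base, at 0.455 m (the others were at 0.66 to 0.83 m). A later wrist picture showed it flat on the tray floor.
- **Divider:** I lifted it out of the rack, tipped it onto the table handle up, letting it down on a finger, then took it by the handle. It touched down at the height expected for the ledges (0.227 m), and the panel's position and size (43 × 98 mm) agree with it lying level.
- **Headshell:** I kept it upright and lowered it slowly onto the black panel. It touched at the expected height with about 5 N before I released it.

**Last checks:** I had no picture views left, so these were pixel checks. They show the headshell's top screws facing up, the headshell inside and aligned with the panel, and the divider unmoved to within about 0.5 mm. The areas around the saucer and the level disc look the same as at the start. The gripper was clear of everything.

**Disagreements:** The top and wrist cameras differed by 3–4 mm on the tray's position. I used the wrist measurement taken in the divider's final orientation, and the divider went in with under 7 N. My first estimate of the handle position, made while the arm was still settling, was about 4 mm off and I corrected it before gripping.

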